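Refill the spring-loaded candle-tin dispenser and put its cap on

TASK

Refill the spring-loaded candle dispenser with all the candle tins on the counter: stack them flat between its posts, pressing the pile down as it grows until the top tin sits about 10 mm below the post tops. When all are in, take the white cap from its stand and set it rim-down (handle up) fully over the posts, and do not disturb the other wares on the counter.

Things in the scene. Friction and masses are not known exactly. Their poses are not given: they have to be found in the camera images.
- tin1_center (a point): centre of a round closed candle tin, cream yellow, diameter 60, height 28, 130 g, flat top and bottom, lying flat on the table (either way up will do); the point is half-way up on its axis, z up. Between three and five tins are present.
- tin2_center (a point): centre of a round closed candle tin, sage green, diameter 60, height 28, 130 g, flat top and bottom, lying flat on the table (either way up will do); the point is half-way up on its axis, z up. Between three and five tins are present.
- tin3_center (a point): centre of a round closed candle tin, terracotta pink, diameter 60, height 28, 130 g, flat top and bottom, lying flat on the table (either way up will do); the point is half-way up on its axis, z up. Between three and five tins are present.
- tin4_center (a point): centre of a round closed candle tin, lavender, diameter 60, height 28, 130 g, flat top and bottom, lying flat on the table (either way up will do); the point is half-way up on its axis, z up. Between three and five tins are present.
- tin5_center (a point): centre of a round closed candle tin, pale blue, diameter 60, height 28, 130 g, flat top and bottom, lying flat on the table (either way up will do); the point is half-way up on its axis, z up. Between three and five tins are present.
- post_tops (a point): top centre of the dispenser: base 110 x 110 x 10, four fixed upright aluminium posts (diameter 10, rounded tops) at x = +-27, y = +-27 of this frame, open gaps 44 wide between neighbours; tins stack on the red platform between them with 3 mm play all round. The point is on the axis at the height of the post tops, 185 above the table; z up, x and y along the base's sides; yaw varies.
- platform (a joint): how far the dispenser's red platform (diameter 60) has sunk, in m: 0 = highest, its upper face 12 mm below the post tops; 0.15 = lowest. A spring pushes it up and a stiff felt brake holds it wherever it is left: the tins' own weight does not sink it; it must be pressed, with about 8 to 13 N, and stays down when let go.
- cap_center (a point): middle of the 80 x 80 x 25 block of the square white ceramic cap (without handle): open underneath, inside 72 x 72, 20 deep, top plate 5, 200 g. x points out of its closed top (handle side), y and z along its sides. Starts on edge in the stand, x level, roughly towards the robot, z up. Seated: plate on post tops, x up, sides parallel to the base's (any of 4 ways), point 7.5 below post tops.
- cap_handle (a point): gripping point on the cap's dark wooden handle, a block 16 thick (along the cap's y), 40 long (along z), standing 38 out of the middle of the cap's top (along x). The point is 38.5 mm from the cap's centre along x: 26 mm out from the top face, 12 mm inside the handle's outer end. Same axes as the cap.
- stand: fixed wooden stand of the cap: base 100 (x) x 120 (y) x 10 with a slot along y for the cap between a front rail (nearer the robot, top 23 above the table) and a back rail (top 42 above the table). Origin at the centre of its underside; the cap's lower edge stands 10 mm above the table.
- vase_a: bystander: cream double-bulb vase, diameter 84, height 130; origin at the centre of its foot
- vase_b: bystander: a second such vase
- burner_grey: bystander: grey ceramic aroma burner, diameter 84, height 68; origin at the centre of its foot
- burner_white: bystander: white ceramic aroma burner of the same size
- diffuser: bystander: amber bottle, diameter 56, height 100; origin at the centre of its foot
- tealight_bowl: bystander: small blue bowl, diameter 90, height 40; origin under its centre
- soap_box: bystander: cardboard soap box 60 x 90 x 35 with a green band; origin under its centre
Not all that is in view belongs to the job. Of the things that look like the part that bears tin3_center, the middle-sized one is meant. Leave any purple or yellow look-alike of the part that bears cap_center alone.

How it is judged:
By the outcome, as a careful person would: the job done as asked, in the order asked, and still so for the second after the job is handed in, with the robot touching nothing.
Of tin1, tin2, tin3, tin4, tin5 only 3 to 5 are there at a start; the rules pass over those that are not, and their reading is None.
At some moment in a run one of tin1, tin2, tin3, tin4, tin5 may be knocked a few centimetres aside while the robot is not near it.
It also fails if it takes over 210 s, if anything falls off the work surface, if the arm or the gripper's body presses on something with over 40 N, if the wrist force passes 120 N, or if a joint passes its speed limit or range.

ROBOT

A 6-joint arm with a two-finger parallel gripper is mounted at the origin on the work surface. World frame = base frame: x ahead of the robot, y to its left, z up, the work surface at z = 0. Lengths are in m, angles in rad, forces in N, time in s.
With the tool pointing down it reaches from about 0.375 to 0.9 m from the base axis. Payload 3.1 kg.
Tool frame: the origin (TCP) lies midway between the tips of the shut fingers; the grasp point (between the pads) lies 19 mm behind it; z points along the fingers, y is the line along which they close (so a half turn about z gives the same grasp; the last joint's range is limited). The gripper opens to 87 mm and grips with 3 to 60 N. Pads are 19 mm wide; open, the fingers measure 117 mm over their backs; the gripper's body (75 mm by 190 mm) begins 51 mm behind the grasp point.
Start: joints at [1.137, 0.527, 1.433, -0, 1.181, -0.178], TCP at [0.158, 0.605, 0.223] pointing down, gripper open.
Joint ranges: [-3.08, 3.08], [-0.75, 2.2], [0.22, 2.44], [-1.43, 4.57], [0, 2.65], [-2.85, 2.85]. Speed limits (rad/s): [2.79, 2.79, 3.14, 3.14, 3.14, 3.14].

INTERFACE

Orientations are given as a unit quaternion [x, y, z, w].
In Python, from rig import manip gives the robot as it stands.
- The arm moves only by the tool jog_arm, never from a script. Its argument "moves" is a list of rows, each a list of 4 numbers: the shift along the world's x, y, z in m, then the turn about the world's z in degrees. In form: [[dx, dy, dz, turn], ...]. A call has 1 to 20 rows; each row is the pose to reach, as a shift and turn from the pose commanded when the call began; what a row does not reach only later rows make up. A row lasts 1/8 s, in which the tool goes at most 62.5 mm and 10.7 degrees, less where a joint would pass 70% of its speed; a pose out of reach is approached as far as the arm can. A call with a gripper value outside its range is refused whole. "gripper" is the closure, from -1 (fully open) to 1 (shut), set as the call begins (left out, the last holds). The fingers move at their own pace and stop on an object; "grip_force" is the grip in N (left out, the last holds). Time passes only in rows, so rows that repeat a pose let the fingers close. It gives the time, the measured TCP pose, the force, the opening and the grip force at its end, in the units of the state.
- manip.observe(): the state, without advancing time (a new reading comes with each control period).
- manip.camera(name): name is "scene" or "top" or "wrist"; returns a dict with "pixels" (480x640x3 uint8, red, green, blue), "mtx" (3x3 intrinsics, pixels), "position" and "rotation" of the camera in the world; the wrist camera has in their place "tool_from_camera" (4x4, takes a point from camera to tool coordinates, whose origin is the TCP and whose axes are the flange's). Camera axes: x right, y down, z forward; pixel columns grow to the right and rows downward; lengths in m; the calibration is good to about 2 mm. A picture is of the moment at which its call begins: read the wrist's pose just before it. There is no depth.
- manip.finish_job(): hands the job in; it is judged then, once.
The state is a dict: "time_s": time; "joints": joint angles; "qd": joint speeds; "joint_efforts": joint torques, N m; "tcp_pos": TCP position; "tcp_rot": TCP orientation; "contact_force": force on the tool from outside, world axes, zero at the start; "ft_torque": the same for the moment, N m; "gripper_width": opening from 0.0 (shut) to 1.0 (fully open); "gripper_force": force on a finger pad.
Only numpy, scipy, OpenCV 4.12 (cv2) and the standard library are available. Lean on these libraries where they do the work, as an engineer would, in place of code of your own. Each camera call takes 0.05 s, during which the arm holds its last target. There are 200 camera calls.

## Working session

There is one attempt and no reset: what is moved stays moved. The work goes in short steps, Python scripts to look and compute and a tool call to move; the robot and the scene stay as the last step left them, time stands still between calls to the robot, and variables do not carry over. Pictures are saved under pics/ and viewed, at most 14 in all, crops included, and the job is handed in when it is done.

Besides the shell and the picture viewer there is one more tool, called after "Call:" as a command line: name --pt "numbers of a row" for each row, then --argument value for the rest. jog_arm: Moves the arm, as the interface text tells. Its arguments: {"type":"object","properties":{"moves":{"type":"array","items":{"type":"array","items":{"type":"number"}}},"gripper":{"type":"number"},"grip_force":{"type":"number"}},"required":["moves"]}

```bash
mkdir -p pics; ls; cat > h.py <<'E'
import numpy as np, cv2, json
from scipy.spatial.transform import Rotation as R
from rig import manip
def cam(name):
    o=manip.observe(); c=manip.camera(name)
    if name=="wrist":
        T=np.eye(4); T[:3,:3]=R.from_quat(o["tcp_rot"]).as_matrix(); T[:3,3]=o["tcp_pos"]
        M=T@np.array(c["tool_from_camera"]); c["position"]=M[:3,3]; c["rotation"]=M[:3,:3]
    return c
def save(c,f): cv2.imwrite("pics/"+f,cv2.cvtColor(c["pixels"],cv2.COLOR_RGB2BGR)); np.savez("pics/"+f+".npz",pixels=c["pixels"],mtx=c["mtx"],position=c["position"],rotation=np.array(c["rotation"]))
def rot(c):
    r=np.array(c["rotation"]); return r if r.shape==(3,3) else R.from_quat(r).as_matrix()
def ray(c,u,v,z):
    d=rot(c)@np.linalg.solve(np.array(c["mtx"]),[u,v,1.]); p=np.array(c["position"]); return p+d*(z-p[2])/d[2]
def proj(c,P):
    q=np.array(c["mtx"])@(rot(c).T@(np.array(P)-np.array(c["position"]))); return q[:2]/q[2]
E
python3 - <<'E'
from h import *
for n in("scene","top"):
    c=cam(n);save(c,n+"1.png");print(n,c["position"],rot(c).round(3).tolist(),np.array(c["mtx"]).tolist())
print(manip.observe())
E
```

```text
pics
scene [1.20357712 0.66332667 1.1824903 ] [[-0.753, 0.479, -0.451], [0.658, 0.569, -0.494], [0.02, -0.669, -0.743]] [[598.8299517112355, 0.0, 317.03467262701713], [0.0, 598.8299517112355, 228.9271999388801], [0.0, 0.0, 1.0]]
top [ 0.39433036 -0.02761131  1.2750727 ] [[-0.008, -0.984, 0.176], [-1.0, 0.009, 0.003], [-0.004, -0.176, -0.984]] [[518.0225248106298, 0.0, 324.3241507065917], [0.0, 518.0225248106298, 236.75311865222582], [0.0, 0.0, 1.0]]
{'time_s': 0.1, 'joints': array([ 1.13649782e+00,  5.28401716e-01,  1.43376236e+00, -1.05152711e-05,
        1.18142049e+00, -1.78520532e-01]), 'qd': array([ 6.94617950e-05, -1.77400263e-03, -3.43016420e-03,  3.16470685e-04,
       -9.03825617e-04,  1.96713314e-03]), 'joint_efforts': array([-1.17559316e-04, -4.40987742e+01, -1.77148980e+01,  6.34862389e-02,
        5.33889933e-02, -6.15782574e-05]), 'tcp_pos': array([0.157828  , 0.60406074, 0.22165574]), 'tcp_rot': array([ 1.27538609e-01,  9.91833107e-01, -9.51036714e-04, -2.95782853e-04]), 'contact_force': array([ 0.42399317, -0.03668119,  0.25046586]), 'ft_torque': array([ 0.01094413,  0.00578235, -0.00364727]), 'gripper_force': 0.0, 'gripper_width': 0.9996278146399172}
```

View pics/scene1.png

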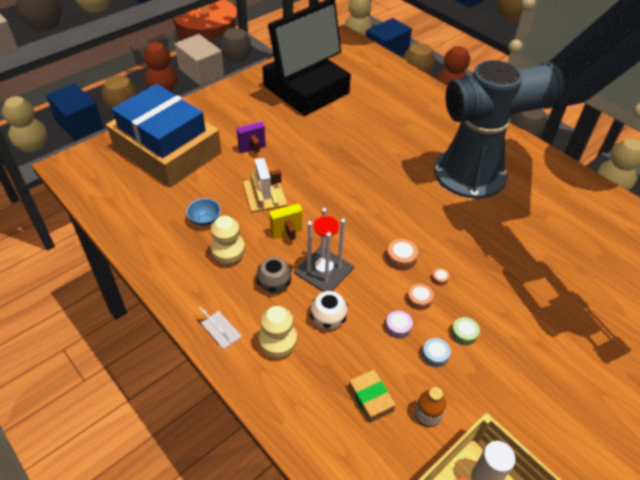

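View pics/top1.png

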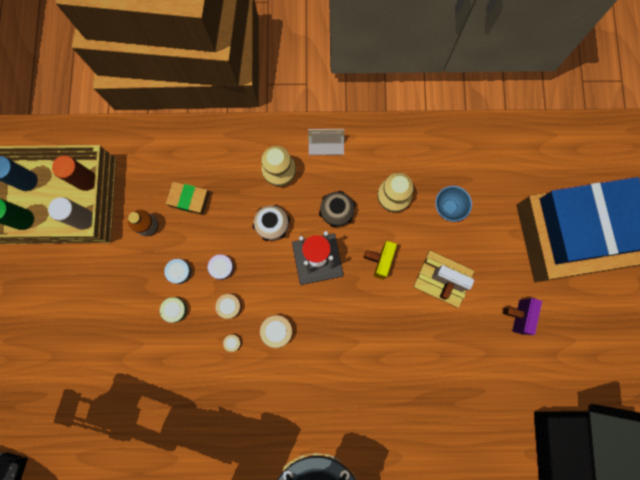

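The scene shows three terracotta look-alikes: large (402,252), middle (420,295) and small (440,275). I choose the middle one. The other tins are lavender (399,322), blue (436,350) and green (465,330), with no yellow one in view. The white cap is in the stand at (263,180), and the yellow (286,221) and purple (251,137) caps are decoys.

```bash
python3 - <<'E'
import cv2,numpy as np
t=cv2.imread("pics/top1.png")
a=cv2.resize(t[240:360,140:300],(800,600),interpolation=cv2.INTER_CUBIC)
b=cv2.resize(t[220:310,290:480],None,fx=4.2,fy=4.2,interpolation=cv2.INTER_CUBIC)
cv2.imwrite("pics/ca.png",a);cv2.imwrite("pics/cb.png",b)
E
```

```text
(no output)
```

View pics/ca.png

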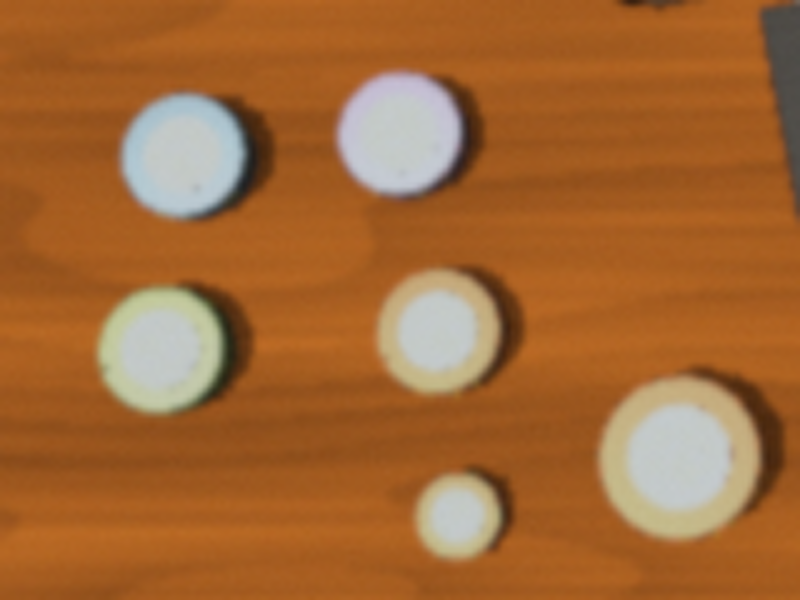

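View pics/cb.png

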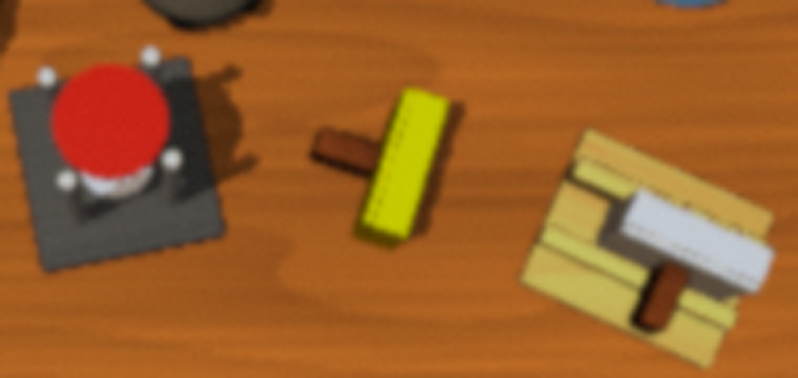

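```bash
cat >> h.py <<'E'
def load(f): return dict(np.load("pics/"+f+".npz"))
E
python3 - <<'E'
from h import *
c=load("top1.png")
A=lambda u,v:((u+.5)/5-.5+140,(v+.5)/5-.5+240)
B=lambda u,v:((u+.5)/4.2-.5+290,(v+.5)/4.2-.5+220)
for n,p in dict(blue=(185,155),lav=(400,133),green=(163,349),pink=(440,330),big=(680,457),small=(459,515)).items(): print(n,ray(c,*A(*p),.028)[:2].round(4))
P=np.array([ray(c,*B(*p),.183)[:2] for p in[(47,77),(151,56),(173,159),(67,180)]]);print("posts",P.round(4),P.mean(0))
print([np.degrees(np.arctan2(*(P[(i+1)%4]-P[i])[::-1])).round(1) for i in range(4)],[np.linalg.norm(P[(i+1)%4]-P[i]).round(4) for i in range(4)])
S=np.array([ray(c,*B(*p),.01)[:2] for p in[(588,130),(772,213),(705,367),(522,282)]]);print("stand",S.round(4),S.mean(0),[np.degrees(np.arctan2(*(S[(i+1)%4]-S[i])[::-1])).round(1) for i in range(4)])
C=np.array([ray(c,*B(*p),.09)[:2] for p in[(640,190),(774,251),(759,292),(624,231)]]);print("cap",C.round(4),C.mean(0),np.degrees(np.arctan2(*(C[1]-C[0])[::-1])))
print("handle", [ray(c,*B(*p),z)[:2].round(4) for p,z in [((667,275),.058),((655,320),.07)]])
print("ycap",[ray(c,*B(*p),.0)[:2].round(3) for p in [(318,145),(405,90),(385,240)]])
def q(f):print(R.from_quat(manip.observe()["tcp_rot"]).as_matrix().round(3))
q(0)
E
```

```text
blue [0.537  0.3343]
lav [0.5469 0.2304]
green [0.444  0.3409]
pink [0.4519 0.2087]
big [0.3913 0.0933]
small [0.3652 0.1975]
posts [[ 0.5873  0.026 ]
 [ 0.5977 -0.0271]
 [ 0.5446 -0.0378]
 [ 0.5343  0.0159]] [ 0.56595015 -0.00575898]
[np.float64(-78.9), np.float64(-168.6), np.float64(100.8), np.float64(10.8)] [np.float64(0.0541), np.float64(0.0542), np.float64(0.0547), np.float64(0.0539)]
stand [[ 0.5834 -0.2833]
 [ 0.5336 -0.3884]
 [ 0.4449 -0.3446]
 [ 0.4946 -0.2412]] [ 0.51414229 -0.31437324] [np.float64(-115.4), np.float64(153.7), np.float64(64.3), np.float64(-25.4)]
cap [[ 0.538  -0.2941]
 [ 0.504  -0.3654]
 [ 0.4818 -0.356 ]
 [ 0.5156 -0.2843]] [ 0.50987075 -0.32498038] -115.51261004540451
handle [array([ 0.4941, -0.3141]), array([ 0.4684, -0.3034])]
ycap [array([ 0.577, -0.125]), array([ 0.61 , -0.178]), array([ 0.521, -0.163])]
[[-0.967  0.253 -0.001]
 [ 0.253  0.967 -0.002]
 [ 0.    -0.002 -1.   ]]
```

In the top view the tins are blue (177,271), lavender (220,267), green (173,310) and middle pink (228,306). The post tops put the dispenser at about (0.566,-0.006) with yaw 11°. I'll use one tool yaw of 101° for all tins and move over the lavender one first.

Call:
jog_arm --pt "0.389 -0.374 0 25.9" --pt "0.389 -0.374 0 25.9" --pt "0.389 -0.374 0 25.9" --pt "0.389 -0.374 0 25.9" --pt "0.389 -0.374 0 25.9" --pt "0.389 -0.374 0 25.9" --pt "0.389 -0.374 0 25.9" --pt "0.389 -0.374 0 25.9" --pt "0.389 -0.374 0 25.9" --pt "0.389 -0.374 0 25.9" --pt "0.389 -0.374 -0.05 25.9" --pt "0.389 -0.374 -0.1 25.9" --pt "0.389 -0.374 -0.1 25.9"

```text
time_s: 1.72
tcp_pos: [0.5424, 0.2307, 0.1188]
tcp_rot: [-0.098, 0.995, -0.0, -0.006]
contact_force: [-0.3, 0.6, 1.2]
gripper_width: 1.002
gripper_force: 0.0
```

```bash
python3 - <<'E'
from h import *
c=cam("wrist");save(c,"w1.png");o=manip.observe();print(o["time_s"],o["tcp_pos"],o["tcp_rot"],c["position"],rot(c).round(3).tolist(),c["tool_from_camera"])
print(proj(c,[.5469,.2304,.028]))
E
```

```text
1.775 [0.54497729 0.23117935 0.12132576] [-9.84553862e-02  9.95138361e-01 -1.45570481e-04 -2.48150090e-03] [0.47328829 0.21664623 0.28202036] [[-0.195, 0.95, 0.245], [0.981, 0.189, 0.05], [0.001, 0.25, -0.968]] [[-5.18409013e-04 -9.65320966e-01 -2.61065439e-01  7.23891737e-02]
 [ 9.99999650e-01 -6.71931304e-04  4.98804228e-04 -1.79193675e-04]
 [-6.56924220e-04 -2.61065089e-01  9.65320977e-01 -1.62433013e-01]
 [ 0.00000000e+00  0.00000000e+00  0.00000000e+00  1.00000000e+00]]
[320.61825301 255.44806007]
```

View pics/w1.png

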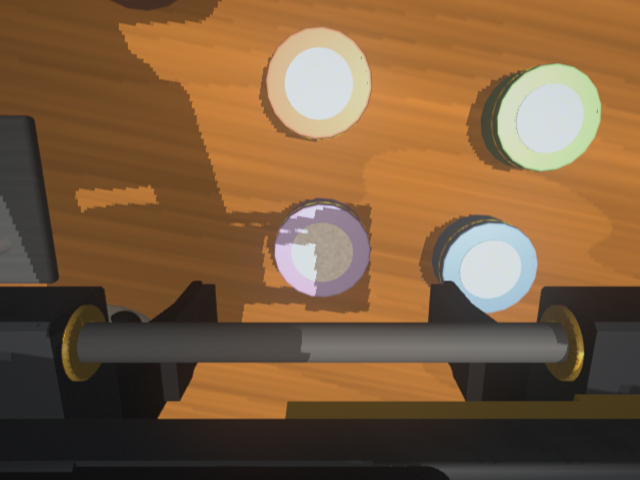

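The wrist view shows the lavender tin top at about (322,250) between the fingers, pink at (319,83), green at (549,117) and blue at (490,266).

```bash
python3 - <<'E'
from h import *
c=load("w1.png");print(manip.observe()["tcp_pos"])
for n,p in dict(lav=(322.5,250.5),pink=(319,83),green=(549,117),blue=(490,266.5)).items(): print(n,ray(c,*p,.028)[:2].round(4))
E
```

```text
[0.54497729 0.23117935 0.12132576]
lav [0.5436 0.2309]
pink [0.4484 0.21  ]
green [0.4407 0.3422]
blue [0.5333 0.3353]
```

Call:
jog_arm --pt "0 0 -0.05 0" --pt "0 0 -0.05 0" --pt "0 0 -0.05 0" --pt "0 0 -0.05 0"

```text
time_s: 2.28
tcp_pos: [0.5488, 0.2312, 0.0752]
tcp_rot: [-0.098, 0.995, 0.0, 0.002]
contact_force: [0.2, -0.3, -0.4]
gripper_width: 0.999
gripper_force: 0.0
```

```bash
python3 - <<'E'
from h import *
c=cam("wrist");save(c,"w2.png");t=cam("top");save(t,"top2.png");print(manip.observe()["tcp_pos"])
cv2.imwrite("pics/w2c.png",cv2.imread("pics/w2.png")[150:420,150:500])
print(proj(c,[.5469,.2304,.028]),proj(c,[.5436,.2309,.028]))
E
```

```text
[0.54821772 0.23098005 0.07448291]
[321.7195889  266.24836401] [323.92254802 260.45204505]
```

View pics/w2c.png

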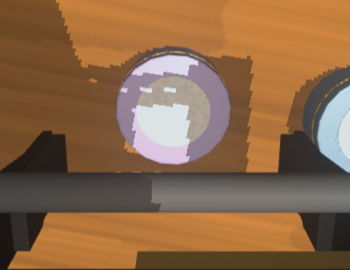

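Call:
jog_arm --pt "-0.002 0 -0.03 0" --pt "-0.002 0 -0.055 0" --pt "-0.002 0 -0.065 0" --pt "-0.002 0 -0.065 0" --pt "-0.002 0 -0.065 0"

```text
time_s: 3.0
tcp_pos: [0.546, 0.2309, 0.0086]
tcp_rot: [-0.098, 0.995, 0.0, 0.001]
contact_force: [-0.3, -0.3, -0.5]
gripper_width: 0.995
gripper_force: 0.0
```

Call:
jog_arm --pt "0 0 0 0" --pt "0 0 0 0" --pt "0 0 0 0" --pt "0 0 0 0" --pt "0 0 0 0" --pt "0 0 0 0" --gripper 1 --grip_force 30

```text
time_s: 3.75
tcp_pos: [0.5452, 0.2307, 0.0077]
tcp_rot: [-0.098, 0.995, 0.0, 0.0]
contact_force: [-0.4, -0.0, 2.8]
gripper_width: 0.686
gripper_force: 30.0
```

Call:
jog_arm --pt "0 0 0.06 0" --pt "0 0 0.12 0" --pt "0 0 0.18 0" --pt "0 0 0.235 0" --pt "0.005 -0.06 0.235 0" --pt "0.01 -0.12 0.235 0" --pt "0.015 -0.18 0.235 0" --pt "0.021 -0.23 0.235 0" --pt "0.021 -0.237 0.235 0" --pt "0.021 -0.237 0.235 0" --pt "0.021 -0.237 0.235 0" --pt "0.021 -0.237 0.235 0" --pt "0.021 -0.237 0.235 0" --pt "0.021 -0.237 0.235 0"

```text
time_s: 5.5
tcp_pos: [0.5661, -0.0058, 0.2426]
tcp_rot: [-0.098, 0.995, 0.0, 0.0]
contact_force: [0.4, -1.3, 0.1]
gripper_width: 0.681
gripper_force: 30.0
```

```bash
python3 - <<'E'
from h import *
o=manip.observe();c=cam("wrist");save(c,"w3.png");print(o["tcp_pos"],o["gripper_width"],o["tcp_rot"])
z=o["tcp_pos"][2]+.0063+.014
print("pred tin top center at tcp",proj(c,[*o["tcp_pos"][:2],z]))
P=[[.5873,.026],[.5977,-.0271],[.5446,-.0378],[.5343,.0159]]
print([proj(c,[*p,.183]).round(1) for p in P])
E
```

```text
[ 0.56606206 -0.00577582  0.24258859] 0.6813283685823378 [-9.84133283e-02  9.95145626e-01  6.96797426e-06  7.49877283e-06]
pred tin top center at tcp [322.73319723 330.82802214]
[array([370.6, 308.7]), array([274.3, 308.4]), array([271. , 213.7]), array([374.5, 214.4])]
```

View pics/w3.png

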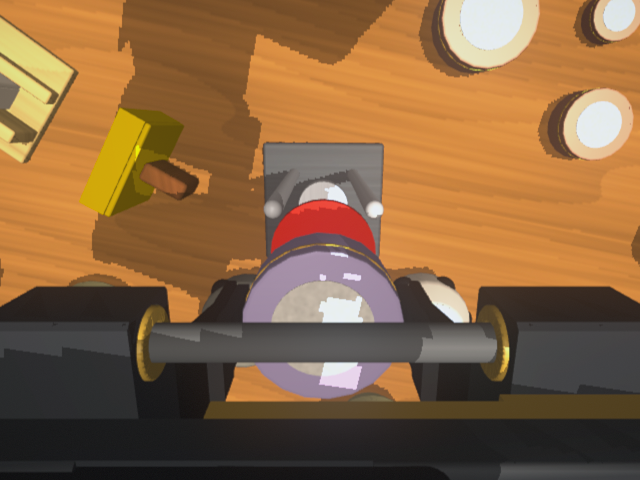

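Near posts are at (273,208) and (375,209), and the held tin's top is centred near (323,323). Both are shifted alike from the prediction (a wrist camera bias), so the tin is aligned with the dispenser.

Call:
jog_arm --pt "0 0.0005 -0.03 0" --pt "0 0.0005 -0.045 0" --pt "0 0.0005 -0.052 0" --pt "0 0.0005 -0.058 0" --pt "0 0.0005 -0.058 0"

```text
time_s: 6.18
tcp_pos: [0.5662, -0.0059, 0.1845]
tcp_rot: [-0.098, 0.995, 0.0, -0.0]
contact_force: [0.2, -0.5, -0.1]
gripper_width: 0.682
gripper_force: 30.0
```

Call:
jog_arm --pt "0 0 -0.005 0" --pt "0 0 -0.01 0" --pt "0 0 -0.015 0" --pt "0 0 -0.02 0" --pt "0 0 -0.02 0"

```text
time_s: 6.8
tcp_pos: [0.5666, -0.006, 0.1643]
tcp_rot: [-0.098, 0.995, -0.0, 0.001]
contact_force: [2.2, -0.3, 0.7]
gripper_width: 0.678
gripper_force: 30.0
```

Call:
jog_arm --pt "0 0 -0.005 0" --pt "0 0 -0.009 0"

```text
time_s: 7.05
tcp_pos: [0.5666, -0.0059, 0.1557]
tcp_rot: [-0.098, 0.995, -0.0, 0.001]
contact_force: [0.7, 0.0, 5.2]
gripper_width: 0.682
gripper_force: 30.0
```

```bash
python3 - <<'E'
from h import *
a=cam("wrist");b=cam("scene");o=manip.observe();print(o["tcp_pos"],o["contact_force"])
save(a,"w4.png");save(b,"s4.png")
A=cv2.imread("pics/w4.png")[130:430,160:480];B=cv2.resize(cv2.imread("pics/s4.png")[170:320,250:400],(450,450),interpolation=cv2.INTER_CUBIC)
cv2.imwrite("pics/m4.png",np.hstack([cv2.resize(A,(350,328)),B[:328]]))
E
```

```text
[ 0.56650991 -0.00593921  0.15520942] [1.31107909 0.52211059 0.91139704]
```

View pics/m4.png

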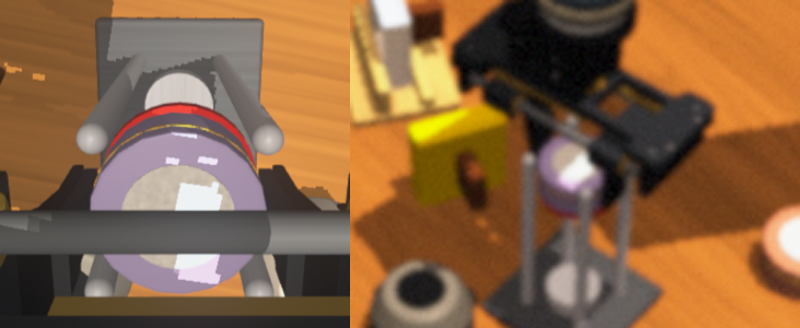

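Call:
jog_arm --pt "0 0 -0.001 0" --pt "0 0 -0.001 0" --pt "0 0 -0.001 0" --gripper -1

```text
time_s: 7.52
tcp_pos: [0.5655, -0.0057, 0.1541]
tcp_rot: [-0.098, 0.995, 0.0, -0.001]
contact_force: [0.9, 0.5, 0.8]
gripper_width: 0.933
gripper_force: 0.0
```

Call:
jog_arm --pt "0 0 0.03 0" --pt "0 0 0.075 0" --pt "-0.02 0.05 0.08 0" --pt "-0.04 0.1 0.08 0" --pt "-0.06 0.15 0.08 0" --pt "-0.09 0.2 0.08 0" --pt "-0.117 0.215 0 0" --pt "-0.117 0.215 -0.05 0" --pt "-0.117 0.215 -0.05 0" --pt "-0.117 0.215 -0.05 0"

```text
time_s: 8.78
tcp_pos: [0.4499, 0.2091, 0.1049]
tcp_rot: [-0.098, 0.995, -0.0, 0.0]
contact_force: [-0.2, -0.6, 0.4]
gripper_width: 1.002
gripper_force: 0.0
```

```bash
python3 - <<'E'
from h import *
o=manip.observe();print(o["time_s"],o["tcp_pos"])
a=cam("wrist");b=cam("top");save(a,"w5.png");save(b,"t5.png")
A=cv2.resize(cv2.imread("pics/w5.png"),(400,300));T=cv2.imread("pics/t5.png")
B=cv2.resize(T[220:360,150:350],(400,280),interpolation=cv2.INTER_CUBIC)
m=np.zeros((580,400,3),np.uint8);m[:300]=A;m[300:]=B;cv2.imwrite("pics/m5.png",m)
print([proj(a,[x-.003,y,.028]).round(1)*.625 for x,y in [(.4519,.2087)]])
E
```

```text
8.775 [0.44994847 0.20909537 0.10492812]
[array([201.375, 157.375])]
```

View pics/m5.png

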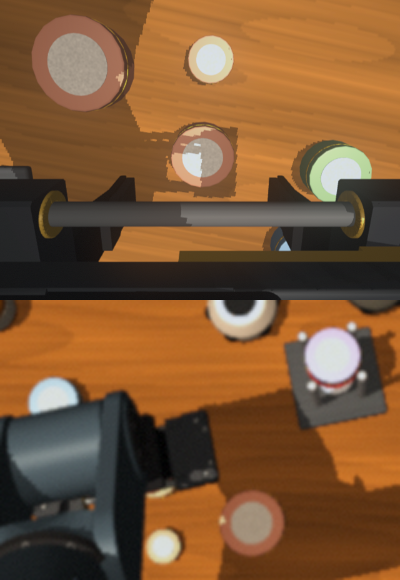

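Lavender sits inside the posts, and the middle pink tin is centred under the gripper at (202,155) in the upper half. I'll descend and grip it.

Call:
jog_arm --pt "0 0 -0.04 0" --pt "0 0 -0.075 0" --pt "0 0 -0.097 0" --pt "0 0 -0.097 0" --pt "0 0 -0.097 0"

```text
time_s: 9.5
tcp_pos: [0.4509, 0.2093, 0.0092]
tcp_rot: [-0.098, 0.995, 0.0, 0.002]
contact_force: [0.1, 1.0, 0.7]
gripper_width: 1.002
gripper_force: 0.0
```

Call:
jog_arm --pt "0 0 0 0" --pt "0 0 0 0" --pt "0 0 0 0" --pt "0 0 0 0" --pt "0 0 0 0" --pt "0 0 0 0" --gripper 1

```text
time_s: 10.25
tcp_pos: [0.4492, 0.2093, 0.0078]
tcp_rot: [-0.098, 0.995, 0.0, 0.0]
contact_force: [-0.8, 1.9, 5.3]
gripper_width: 0.676
gripper_force: 30.0
```

Call:
jog_arm --pt "0 0 0.06 0" --pt "0 0 0.12 0" --pt "0 0 0.18 0" --pt "0 0 0.235 0" --pt "0.04 -0.04 0.235 0" --pt "0.08 -0.08 0.235 0" --pt "0.1 -0.13 0.235 0" --pt "0.116 -0.18 0.235 0" --pt "0.116 -0.215 0.235 0" --pt "0.116 -0.215 0.235 0" --pt "0.116 -0.215 0.235 0" --pt "0.116 -0.215 0.235 0" --pt "0.116 -0.215 0.235 0" --pt "0.116 -0.215 0.235 0"

```text
time_s: 12.0
tcp_pos: [0.565, -0.0051, 0.2426]
tcp_rot: [-0.099, 0.995, -0.0, 0.0]
contact_force: [-0.5, 0.8, -1.4]
gripper_width: 0.681
gripper_force: 30.0
```

```bash
python3 - <<'E'
from h import *
o=manip.observe();print(o["tcp_pos"],o["gripper_width"])
a=cam("wrist");save(a,"w6.png")
A=cv2.imread("pics/w6.png")[130:430,200:460]; W=cv2.imread("pics/w3.png")[130:430,200:460]
cv2.imwrite("pics/m6.png",np.hstack([W,A]))
E
```

```text
[ 0.56503455 -0.00513925  0.2426359 ] 0.6812319524652494
```

View pics/m6.png

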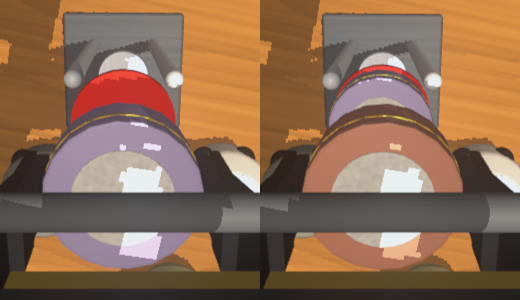

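The held pink tin and the posts sit in the image just as at the first placing, so I'll lower and press it.

Call:
jog_arm --pt "0.001 -0.0005 -0.03 0" --pt "0.001 -0.0005 -0.045 0" --pt "0.001 -0.0005 -0.052 0" --pt "0.001 -0.0005 -0.058 0" --pt "0.001 -0.0005 -0.058 0"

```text
time_s: 12.68
tcp_pos: [0.5662, -0.0064, 0.1845]
tcp_rot: [-0.098, 0.995, -0.0, -0.0]
contact_force: [-0.3, -0.1, -0.3]
gripper_width: 0.684
gripper_force: 30.0
```

Call:
jog_arm --pt "0 0 -0.005 0" --pt "0 0 -0.01 0" --pt "0 0 -0.015 0" --pt "0 0 -0.02 0"

```text
time_s: 13.18
tcp_pos: [0.5669, -0.0065, 0.1648]
tcp_rot: [-0.098, 0.995, -0.0, 0.001]
contact_force: [0.4, 0.3, 4.9]
gripper_width: 0.683
gripper_force: 30.0
```

Call:
jog_arm --pt "0 0 -0.005 0" --pt "0 0 -0.01 0" --pt "0 0 -0.01 0"

```text
time_s: 13.55
tcp_pos: [0.5666, -0.0065, 0.1541]
tcp_rot: [-0.098, 0.995, -0.0, 0.0]
contact_force: [-1.0, -0.1, 0.9]
gripper_width: 0.682
gripper_force: 30.0
```

Call:
jog_arm --pt "0 0 0 0" --pt "0 0 0 0" --pt "0 0 0 0" --gripper -1

```text
time_s: 13.92
tcp_pos: [0.5657, -0.0063, 0.1543]
tcp_rot: [-0.098, 0.995, 0.0, -0.0]
contact_force: [-0.6, -0.5, 0.1]
gripper_width: 0.935
gripper_force: 0.0
```

Call:
jog_arm --pt "0 0 0.03 0" --pt "0 0 0.075 0" --pt "-0.02 0.05 0.08 0" --pt "-0.03 0.11 0.08 0" --pt "-0.05 0.17 0.08 0" --pt "-0.08 0.22 0.08 0" --pt "-0.1 0.28 0.06 0" --pt "-0.124 0.347 0 0" --pt "-0.124 0.347 -0.05 0" --pt "-0.124 0.347 -0.05 0" --pt "-0.124 0.347 -0.05 0" --pt "-0.124 0.347 -0.05 0"

```text
time_s: 15.42
tcp_pos: [0.4441, 0.3404, 0.1065]
tcp_rot: [-0.097, 0.995, 0.001, 0.002]
contact_force: [-1.0, 0.1, 0.0]
gripper_width: 0.998
gripper_force: 0.0
```

```bash
python3 - <<'E'
from h import *
o=manip.observe();print(o["time_s"],o["tcp_pos"])
a=cam("wrist");b=cam("top");save(a,"w7.png");save(b,"t7.png")
A=cv2.resize(cv2.imread("pics/w7.png"),(400,300));T=cv2.imread("pics/t7.png")
B=cv2.resize(T[220:360,150:350],(400,280),interpolation=cv2.INTER_CUBIC)
m=np.zeros((580,400,3),np.uint8);m[:300]=A;m[300:]=B;cv2.imwrite("pics/m7.png",m)
print(proj(a,[.444-.003,.3415,.028])*.625, proj(a,[*(o["tcp_pos"][:2]-[.003,0]),.028])*.625)
E
```

```text
15.425 [0.44411952 0.34040045 0.10653183]
[203.29152306 154.82013636] [202.11596369 154.72319969]
```

View pics/m7.png

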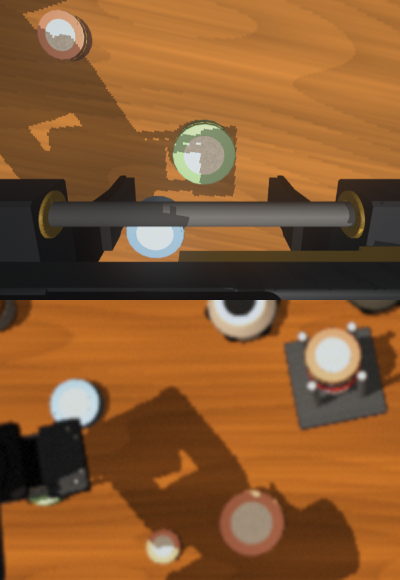

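Green is slightly off centre at (204.5,153). Blue has been knocked to about (187,271) in the top view. I'll correct and take green.

Call:
jog_arm --pt "-0.001 0.002 -0.04 0" --pt "-0.001 0.002 -0.075 0" --pt "-0.001 0.002 -0.098 0" --pt "-0.001 0.002 -0.098 0" --pt "-0.001 0.002 -0.098 0"

```text
time_s: 16.15
tcp_pos: [0.4424, 0.3428, 0.008]
tcp_rot: [-0.098, 0.995, 0.0, 0.001]
contact_force: [-0.1, -0.2, 1.4]
gripper_width: 1.0
gripper_force: 0.0
```

Call:
jog_arm --pt "0 0 0 0" --pt "0 0 0 0" --pt "0 0 0 0" --pt "0 0 0 0" --pt "0 0 0 0" --pt "0 0 0 0" --gripper 1

```text
time_s: 16.9
tcp_pos: [0.4412, 0.3427, 0.0069]
tcp_rot: [-0.098, 0.995, 0.0, 0.0]
contact_force: [0.0, -0.6, 4.7]
gripper_width: 0.688
gripper_force: 30.0
```

Call:
jog_arm --pt "0 0 0.06 0" --pt "0 0 0.12 0" --pt "0 0 0.18 0" --pt "0 0 0.235 0" --pt "0.03 -0.05 0.235 0" --pt "0.06 -0.1 0.235 0" --pt "0.08 -0.15 0.235 0" --pt "0.1 -0.2 0.235 0" --pt "0.11 -0.25 0.235 0" --pt "0.12 -0.3 0.235 0" --pt "0.1235 -0.348 0.235 0" --pt "0.1235 -0.348 0.235 0" --pt "0.1235 -0.348 0.235 0" --pt "0.1235 -0.348 0.235 0" --pt "0.1235 -0.348 0.235 0" --pt "0.1235 -0.348 0.235 0"

```text
time_s: 18.9
tcp_pos: [0.5645, -0.0045, 0.2416]
tcp_rot: [-0.099, 0.995, 0.0, 0.0]
contact_force: [-0.0, -0.5, -1.9]
gripper_width: 0.681
gripper_force: 30.0
```

```bash
python3 - <<'E'
from h import *
o=manip.observe();print(o["tcp_pos"],o["gripper_width"])
a=cam("wrist");b=cam("top");save(a,"w8.png");save(b,"t8.png")
A=cv2.imread("pics/w8.png")[130:430,200:460]; W=cv2.imread("pics/w3.png")[130:430,200:460]
T=cv2.resize(cv2.imread("pics/t8.png")[240:300,150:202],(260,300),interpolation=cv2.INTER_CUBIC)
cv2.imwrite("pics/m8.png",np.hstack([W,A,T]))
E
```

```text
[ 0.5645226  -0.00448445  0.24159175] 0.6809542883373155
```

View pics/m8.png

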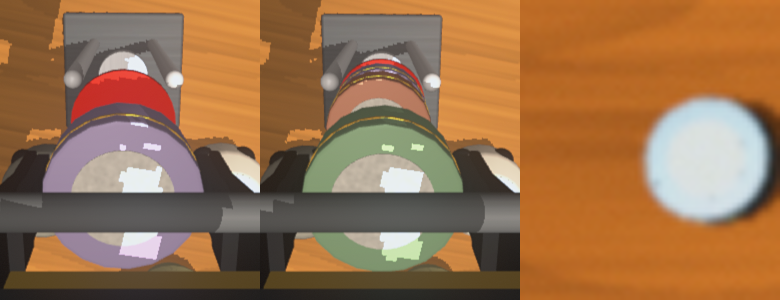

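Green is held as before, with a small arm offset to correct. Blue is now at about (187,271) in the top view, which puts it at roughly (0.5335,0.3095).

Call:
jog_arm --pt "0.0015 -0.0015 -0.03 0" --pt "0.0015 -0.0015 -0.045 0" --pt "0.0015 -0.0015 -0.052 0" --pt "0.0015 -0.0015 -0.058 0" --pt "0.0015 -0.0015 -0.058 0"

```text
time_s: 19.62
tcp_pos: [0.5661, -0.0069, 0.1835]
tcp_rot: [-0.098, 0.995, -0.0, -0.0]
contact_force: [-0.5, 0.0, -1.0]
gripper_width: 0.686
gripper_force: 30.0
```

Call:
jog_arm --pt "0 0 -0.005 0" --pt "0 0 -0.01 0" --pt "0 0 -0.015 0" --pt "0 0 -0.02 0" --pt "0 0 -0.025 0" --pt "0 0 -0.03 0" --pt "0 0 -0.03 0"

```text
time_s: 20.5
tcp_pos: [0.5665, -0.007, 0.153]
tcp_rot: [-0.098, 0.995, -0.0, 0.0]
contact_force: [1.0, 0.5, -1.4]
gripper_width: 0.683
gripper_force: 30.0
```

Call:
jog_arm --pt "0 0 0 0" --pt "0 0 0 0" --pt "0 0 0 0" --gripper -1

```text
time_s: 20.88
tcp_pos: [0.5656, -0.0067, 0.1532]
tcp_rot: [-0.098, 0.995, 0.0, -0.001]
contact_force: [0.2, -0.7, -0.1]
gripper_width: 0.93
gripper_force: 0.0
```

Call:
jog_arm --pt "0 0 0.03 0" --pt "0 0 0.075 0" --pt "-0.005 0.05 0.08 0" --pt "-0.01 0.11 0.08 0" --pt "-0.015 0.17 0.08 0" --pt "-0.02 0.22 0.08 0" --pt "-0.03 0.28 0.06 0" --pt "-0.0325 0.3155 0 0" --pt "-0.0325 0.3155 -0.05 0" --pt "-0.0325 0.3155 -0.05 0" --pt "-0.0325 0.3155 -0.05 0" --pt "-0.0325 0.3155 -0.05 0"

```text
time_s: 22.38
tcp_pos: [0.5359, 0.3087, 0.1067]
tcp_rot: [-0.097, 0.995, 0.001, 0.003]
contact_force: [0.6, -0.7, 0.7]
gripper_width: 1.001
gripper_force: 0.0
```

```bash
python3 - <<'E'
from h import *
o=manip.observe();print(o["time_s"],o["tcp_pos"])
a=cam("wrist");b=cam("top");save(a,"w9.png");save(b,"t9.png")
A=cv2.resize(cv2.imread("pics/w9.png"),(400,300));T=cv2.imread("pics/t9.png")
B=cv2.resize(T[220:360,150:350],(400,280),interpolation=cv2.INTER_CUBIC)
m=np.zeros((580,400,3),np.uint8);m[:300]=A;m[300:]=B;cv2.imwrite("pics/m9.png",m)
print(proj(a,[*(o["tcp_pos"][:2]-[.003,0]),.028])*.625)
E
```

```text
22.375 [0.53585958 0.30873216 0.10669123]
[202.11573032 154.52044423]
```

View pics/m9.png

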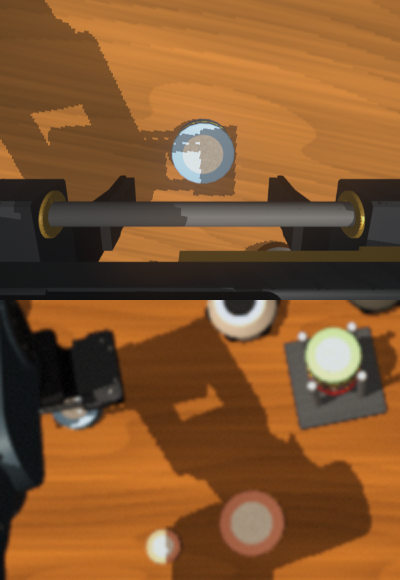

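Blue is nearly centred at (203.5,152), so I'll take it and place it as before.

Call:
jog_arm --pt "0 0.001 -0.04 0" --pt "0 0.001 -0.075 0" --pt "0 0.001 -0.097 0" --pt "0 0.001 -0.097 0" --pt "0 0.001 -0.097 0"

```text
time_s: 23.1
tcp_pos: [0.5349, 0.3099, 0.0082]
tcp_rot: [-0.098, 0.995, 0.0, 0.001]
contact_force: [-0.2, -0.5, 0.1]
gripper_width: 1.002
gripper_force: 0.0
```

Call:
jog_arm --pt "0 0 0 0" --pt "0 0 0 0" --pt "0 0 0 0" --pt "0 0 0 0" --pt "0 0 0 0" --pt "0 0 0 0" --gripper 1

```text
time_s: 23.85
tcp_pos: [0.5337, 0.3098, 0.0069]
tcp_rot: [-0.098, 0.995, 0.0, 0.0]
contact_force: [0.1, -0.2, 4.4]
gripper_width: 0.684
gripper_force: 30.0
```

Call:
jog_arm --pt "0 0 0.06 0" --pt "0 0 0.12 0" --pt "0 0 0.18 0" --pt "0 0 0.235 0" --pt "0.005 -0.05 0.235 0" --pt "0.01 -0.1 0.235 0" --pt "0.015 -0.15 0.235 0" --pt "0.02 -0.2 0.235 0" --pt "0.025 -0.25 0.235 0" --pt "0.03 -0.3 0.235 0" --pt "0.033 -0.316 0.235 0" --pt "0.033 -0.316 0.235 0" --pt "0.033 -0.316 0.235 0" --pt "0.033 -0.316 0.235 0" --pt "0.033 -0.316 0.235 0" --pt "0.033 -0.316 0.235 0"

```text
time_s: 25.85
tcp_pos: [0.5666, -0.0057, 0.2416]
tcp_rot: [-0.098, 0.995, 0.0, 0.0]
contact_force: [-0.3, 0.3, -0.8]
gripper_width: 0.68
gripper_force: 30.0
```

```bash
python3 - <<'E'
from h import *
o=manip.observe();print(o["tcp_pos"],o["gripper_width"])
a=cam("wrist");save(a,"w10.png")
# tin extent: tin colour differs; use edges along row 290 & column 323 against w3 by gradient; post tops by template from w3
g=lambda f:cv2.imread("pics/"+f,0)
W,A=g("w3.png"),g("w10.png"); c6=g("w8.png")
for (x,y) in[(273,208),(375,209)]:
    t=W[y-12:y+10,x-13:x+13]
    for I in(c6,A):
        s=I[170:250,x-40:x+40];r=cv2.minMaxLoc(cv2.matchTemplate(s,t,cv2.TM_CCOEFF_NORMED));print(x,y,r[1],r[3][0]+x-40+13,r[3][1]+170+12)
# tin silhouette: saturation/diff
e=lambda I,n:[int(v) for v in np.argsort(-np.abs(np.diff(I[290].astype(int))))[:8]]
for f in("w3.png","w8.png","w10.png"):
    I=g(f);h=cv2.cvtColor(cv2.imread("pics/"+f),cv2.COLOR_BGR2HSV)
    col=np.abs(np.diff(cv2.GaussianBlur(I,(1,3),0)[:,323].astype(int)));print(f,sorted(np.argsort(-col[225:320])[:8]+225), sorted(np.argsort(-np.abs(np.diff(I[300].astype(int)))[225:420])[:8]+225))
E
```

```text
[ 0.5665626  -0.00572415  0.24161976] 0.6795893242295741
273 208 0.9733229875564575 270 211
273 208 0.9851826429367065 273 207
375 209 0.9384044408798218 373 211
375 209 0.9748106598854065 375 209
w3.png [np.int64(250), np.int64(251), np.int64(274), np.int64(275), np.int64(279), np.int64(280), np.int64(300), np.int64(301)] [np.int64(245), np.int64(326), np.int64(351), np.int64(355), np.int64(361), np.int64(364), np.int64(398), np.int64(399)]
w8.png [np.int64(234), np.int64(235), np.int64(253), np.int64(254), np.int64(273), np.int64(274), np.int64(279), np.int64(280)] [np.int64(245), np.int64(247), np.int64(248), np.int64(328), np.int64(353), np.int64(361), np.int64(396), np.int64(399)]
w10.png [np.int64(231), np.int64(232), np.int64(233), np.int64(250), np.int64(251), np.int64(273), np.int64(274), np.int64(279)] [np.int64(244), np.int64(246), np.int64(331), np.int64(332), np.int64(353), np.int64(364), np.int64(398), np.int64(399)]
```

Call:
jog_arm --pt "-0.0005 0 -0.03 0" --pt "-0.0005 0 -0.045 0" --pt "-0.0005 0 -0.052 0" --pt "-0.0005 0 -0.058 0" --pt "-0.0005 0 -0.058 0"

```text
time_s: 26.52
tcp_pos: [0.5662, -0.0064, 0.1835]
tcp_rot: [-0.098, 0.995, -0.0, -0.0]
contact_force: [-0.2, 0.4, -0.6]
gripper_width: 0.682
gripper_force: 30.0
```

Call:
jog_arm --pt "0 0 -0.005 0" --pt "0 0 -0.01 0" --pt "0 0 -0.015 0" --pt "0 0 -0.02 0" --pt "0 0 -0.025 0" --pt "0 0 -0.03 0" --pt "0 0 -0.03 0"

```text
time_s: 27.4
tcp_pos: [0.5664, -0.0065, 0.1531]
tcp_rot: [-0.098, 0.995, -0.0, 0.0]
contact_force: [1.1, -0.7, 0.4]
gripper_width: 0.678
gripper_force: 30.0
```

Call:
jog_arm --pt "0 0 0 0" --pt "0 0 0 0" --pt "0 0 0 0" --gripper -1

```text
time_s: 27.78
tcp_pos: [0.5656, -0.0062, 0.1532]
tcp_rot: [-0.098, 0.995, 0.0, -0.001]
contact_force: [-0.7, -0.1, -0.3]
gripper_width: 0.934
gripper_force: 0.0
```

Call:
jog_arm --pt "0 0 0.05 0" --pt "0 0 0.08 0" --pt "0 0 0.08 0" --pt "0 0 0.08 0"

```text
time_s: 28.28
tcp_pos: [0.5652, -0.0062, 0.2327]
tcp_rot: [-0.098, 0.995, 0.0, -0.001]
contact_force: [-0.2, 0.1, 0.3]
gripper_width: 0.997
gripper_force: 0.0
```

Call:
jog_arm --pt "0 0 -0.02 0" --pt "0 0 -0.02 0" --pt "0 0 -0.02 0" --pt "0 0 -0.02 0" --pt "0 0 -0.02 0" --pt "0 0 -0.035 0" --pt "0 0 -0.05 0" --pt "0 0 -0.053 0" --gripper 1

```text
time_s: 29.28
tcp_pos: [0.5647, -0.0061, 0.1785]
tcp_rot: [-0.098, 0.995, 0.001, -0.002]
contact_force: [-0.0, -0.0, -0.7]
gripper_width: 0.172
gripper_force: 0.0
```

Call:
jog_arm --pt "0 0 -0.001 0"

```text
time_s: 29.4
tcp_pos: [0.5659, -0.0063, 0.1789]
tcp_rot: [-0.098, 0.995, 0.0, -0.001]
contact_force: [-0.1, 0.2, -0.2]
gripper_width: 0.06
gripper_force: 0.0
```

Call:
jog_arm --pt "0 0 -0.002 0"

```text
time_s: 29.52
tcp_pos: [0.5665, -0.0064, 0.1777]
tcp_rot: [-0.098, 0.995, -0.0, 0.0]
contact_force: [-0.6, 0.6, -1.0]
gripper_width: 0.019
gripper_force: 0.0
```

Call:
jog_arm --pt "0 0 -0.002 0"

```text
time_s: 29.65
tcp_pos: [0.5664, -0.0064, 0.1758]
tcp_rot: [-0.098, 0.995, -0.0, 0.0]
contact_force: [-0.2, 0.3, 0.4]
gripper_width: 0.005
gripper_force: 0.0
```

Call:
jog_arm --pt "0 0 -0.001 0" --pt "0 0 -0.001 0"

```text
time_s: 29.9
tcp_pos: [0.5662, -0.0064, 0.1747]
tcp_rot: [-0.098, 0.995, -0.0, 0.0]
contact_force: [0.2, 1.0, -0.2]
gripper_width: 0.003
gripper_force: 0.0
```

Call:
jog_arm --pt "0 0 -0.001 0" --pt "0 0 -0.001 0"

```text
time_s: 30.15
tcp_pos: [0.5663, -0.0064, 0.1741]
tcp_rot: [-0.098, 0.995, -0.0, 0.0]
contact_force: [-1.1, 0.9, 5.0]
gripper_width: 0.002
gripper_force: 2.4
```

The stack top is at about 0.1743, 10.7 mm below the post tops. Now I'll go to the cap on its stand.

Call:
jog_arm --pt "0 0 0.05 0" --pt "0 0 0.08 0" --pt "-0.02 -0.05 0.08 -8" --pt "-0.03 -0.1 0.08 -16" --pt "-0.05 -0.15 0.08 -24" --pt "-0.06 -0.2 0.06 -32" --pt "-0.08 -0.25 0.03 -36.8" --pt "-0.093 -0.301 -0.02 -36.8" --pt "-0.093 -0.301 -0.02 -36.8" --pt "-0.093 -0.301 -0.02 -36.8" --pt "-0.093 -0.301 -0.02 -36.8" --gripper -0.15

```text
time_s: 31.52
tcp_pos: [0.474, -0.3065, 0.1546]
tcp_rot: [0.22, 0.975, -0.0, 0.001]
contact_force: [0.5, -0.3, -0.1]
gripper_width: 0.572
gripper_force: 0.0
```

```bash
python3 - <<'E'
from h import *
o=manip.observe();print(o["tcp_pos"],o["gripper_width"],o["tcp_rot"])
a=cam("wrist");save(a,"w11.png")
u=np.array([-.902,.432]);v=np.array([.431,.902]);C=np.array([.508,-.3243])
for z in(.03,.07):
  print(z,[proj(a,[*(C+u*s+v*t-[.002,0]),z]).round() for s,t in[(.0125,0),(.0505,.008),(.0505,-.008)]])
h=cv2.cvtColor(a["pixels"],cv2.COLOR_RGB2HSV)
m=((h[...,0]<14)&(h[...,1]>110)&(h[...,2]>25)&(h[...,2]<125)).astype(np.uint8)
m[300:]=0
m=cv2.morphologyEx(m,cv2.MORPH_OPEN,np.ones((5,5)))
n,l,s,c=cv2.connectedComponentsWithStats(m)
for i in range(1,n):
  if s[i,4]>300: print(s[i],c[i].round(1))
E
```

```text
[ 0.47400118 -0.30648409  0.15458761] 0.5723667323592231 [ 2.20481561e-01  9.75390819e-01 -2.45740725e-04  7.55213785e-04]
0.03 [array([320., 266.]), array([332., 213.]), array([308., 213.])]
0.07 [array([320., 287.]), array([333., 227.]), array([306., 227.])]
[309 240  24  46 996] [321.1 264.4]
[  51  254   71   32 1171] [ 93.4 267.3]
```

```bash
python3 - <<'E'
from h import *
a=load("w11.png");h=cv2.cvtColor(a["pixels"],cv2.COLOR_RGB2HSV)
for y in range(170,330,4): print(y,a["pixels"][y,321].tolist(),a["pixels"][y,312].tolist(),a["pixels"][y,345].tolist())
E
```

```text
170 [163, 108, 56] [163, 107, 57] [169, 112, 57]
174 [166, 110, 56] [164, 107, 56] [167, 110, 58]
178 [165, 110, 56] [165, 110, 55] [160, 106, 55]
182 [163, 107, 56] [167, 111, 57] [164, 109, 57]
186 [165, 110, 56] [164, 109, 57] [169, 112, 58]
190 [163, 107, 55] [155, 104, 54] [165, 110, 57]
194 [166, 110, 57] [163, 107, 56] [162, 108, 56]
198 [168, 112, 57] [166, 111, 58] [160, 107, 56]
202 [167, 112, 58] [169, 112, 58] [160, 107, 56]
206 [164, 109, 58] [169, 112, 57] [155, 104, 55]
210 [153, 122, 75] [154, 122, 74] [152, 122, 74]
214 [201, 161, 95] [201, 160, 94] [204, 162, 97]
218 [77, 55, 35] [71, 50, 33] [205, 164, 97]
222 [78, 55, 36] [76, 54, 35] [208, 166, 99]
226 [79, 56, 37] [77, 55, 36] [207, 164, 97]
230 [111, 73, 45] [106, 70, 44] [211, 168, 99]
234 [122, 79, 48] [123, 79, 47] [209, 166, 99]
238 [126, 80, 48] [122, 79, 48] [214, 170, 101]
242 [126, 81, 49] [122, 78, 49] [181, 144, 86]
246 [118, 76, 47] [126, 81, 49] [146, 117, 73]
250 [121, 79, 50] [122, 79, 50] [218, 177, 105]
254 [121, 80, 50] [117, 76, 48] [218, 176, 105]
258 [116, 77, 48] [120, 78, 49] [214, 171, 102]
262 [119, 79, 50] [117, 77, 50] [136, 118, 95]
266 [122, 80, 52] [116, 76, 50] [130, 117, 102]
270 [119, 79, 52] [121, 79, 53] [130, 118, 103]
274 [116, 78, 52] [120, 79, 52] [131, 118, 103]
278 [112, 76, 52] [116, 78, 51] [131, 118, 103]
282 [112, 75, 52] [112, 76, 51] [131, 118, 103]
286 [108, 82, 66] [112, 89, 72] [132, 118, 104]
290 [132, 119, 104] [132, 119, 104] [132, 119, 104]
294 [132, 119, 104] [132, 119, 104] [132, 119, 104]
298 [132, 119, 104] [131, 119, 104] [132, 119, 104]
302 [219, 199, 174] [218, 199, 175] [220, 199, 176]
306 [233, 220, 196] [233, 220, 196] [234, 220, 197]
310 [221, 203, 178] [227, 213, 187] [221, 203, 178]
314 [235, 223, 201] [235, 222, 201] [235, 222, 201]
318 [235, 222, 201] [235, 222, 200] [235, 222, 200]
322 [163, 147, 129] [163, 148, 130] [163, 147, 129]
326 [81, 74, 69] [80, 73, 69] [81, 74, 69]
```

The handle edges (rows 216, 228 and 286, column 321) match the prediction to within about 1 mm, so I'll descend.

Call:
jog_arm --pt "0 -0.001 -0.05 0" --pt "0 -0.001 -0.09 0" --pt "0 -0.001 -0.11 0" --pt "0 -0.001 -0.1235 0" --pt "0 -0.001 -0.1235 0" --pt "0 -0.001 -0.1235 0"

```text
time_s: 32.33
tcp_pos: [0.474, -0.3087, 0.0312]
tcp_rot: [0.221, 0.975, -0.001, 0.001]
contact_force: [-0.1, -0.9, 0.0]
gripper_width: 0.571
gripper_force: 0.0
```

Call:
jog_arm --pt "0 0 0 0" --pt "0 0 0 0" --pt "0 0 0 0" --pt "0 0 0 0" --pt "0 0 0 0" --pt "0 0 0 0" --gripper 1 --grip_force 40

```text
time_s: 33.08
tcp_pos: [0.4731, -0.3083, 0.0301]
tcp_rot: [0.221, 0.975, 0.0, -0.0]
contact_force: [0.2, 0.1, 1.6]
gripper_width: 0.18
gripper_force: 40.0
```

Call:
jog_arm --pt "0 0 0.015 0" --pt "0 0 0.03 0" --pt "0 0 0.05 0" --pt "0 0 0.08 0" --pt "0 0 0.11 0" --pt "0 0 0.14 0" --pt "0 0 0.17 0" --pt "0 0 0.17 0" --pt "0 0 0.17 0"

```text
time_s: 34.2
tcp_pos: [0.4724, -0.3077, 0.1995]
tcp_rot: [0.221, 0.975, 0.0, -0.001]
contact_force: [0.0, 0.3, -2.5]
gripper_width: 0.186
gripper_force: 40.0
```

```bash
python3 - <<'E'
from h import *
o=manip.observe();print(o["tcp_pos"],o["gripper_width"],o["ft_torque"],o["contact_force"])
a=cam("wrist");save(a,"w12.png")
for y in range(200,400,6): print(y,a["pixels"][y,321].tolist(),a["pixels"][y,360].tolist())
E
```

```text
[ 0.47240497 -0.30769903  0.1995467 ] 0.1860631751699468 [0.03461194 0.0960017  0.00518376] [ 0.00277396  0.31788192 -2.5261277 ]
200 [162, 124, 71] [138, 108, 60]
206 [247, 243, 163] [220, 180, 104]
212 [247, 244, 165] [242, 233, 140]
218 [247, 246, 165] [247, 246, 172]
224 [232, 208, 119] [247, 246, 173]
230 [216, 201, 115] [225, 197, 112]
236 [236, 218, 126] [247, 247, 182]
242 [247, 247, 173] [247, 246, 175]
248 [247, 246, 162] [220, 181, 105]
254 [212, 170, 99] [214, 173, 99]
260 [247, 244, 159] [217, 176, 103]
266 [210, 169, 99] [213, 172, 100]
272 [241, 226, 135] [215, 173, 101]
278 [144, 117, 71] [127, 105, 62]
284 [86, 65, 38] [78, 66, 38]
290 [83, 62, 37] [73, 61, 36]
296 [81, 61, 37] [69, 58, 35]
302 [80, 60, 37] [64, 54, 34]
308 [77, 56, 37] [62, 52, 38]
314 [76, 55, 37] [59, 51, 37]
320 [87, 59, 39] [57, 50, 39]
326 [72, 70, 65] [74, 70, 65]
332 [86, 83, 80] [87, 84, 80]
338 [96, 94, 91] [97, 95, 92]
344 [102, 100, 96] [102, 100, 96]
350 [103, 101, 98] [103, 101, 98]
356 [100, 98, 95] [99, 98, 94]
362 [97, 79, 69] [78, 76, 73]
368 [118, 74, 46] [65, 63, 60]
374 [114, 71, 45] [64, 63, 60]
380 [114, 71, 45] [64, 61, 61]
386 [118, 74, 46] [64, 61, 60]
392 [117, 73, 45] [63, 60, 59]
398 [113, 71, 44] [63, 60, 60]
```

The cap is held level with a moment of about 0.1 N m. I'll lower it and ease the grip so that it swings down.

Call:
jog_arm --pt "0 0 -0.05 0" --pt "0 0 -0.08 0" --pt "0 0 -0.08 0" --pt "0 0 -0.08 0" --grip_force 15

```text
time_s: 34.75
tcp_pos: [0.4734, -0.3086, 0.1201]
tcp_rot: [0.221, 0.975, -0.0, 0.0]
contact_force: [-0.6, 0.1, -1.6]
gripper_width: 0.182
gripper_force: 15.0
```

```bash
python3 -c "
from h import *
o=manip.observe();print(o['tcp_pos'],o['ft_torque'],o['contact_force'],o['gripper_force'])"
```

```text
[ 0.47336694 -0.30862593  0.12013713] [0.01809493 0.02592035 0.02388073] [-0.61336411  0.10769432 -1.57200293] 14.979500927729532
```

Call:
jog_arm --pt "0 0 0 0" --pt "0 0 0 0" --pt "0 0 0 0" --pt "0 0 0 0" --grip_force 8

```text
time_s: 35.25
tcp_pos: [0.4732, -0.3084, 0.1204]
tcp_rot: [0.221, 0.975, -0.0, 0.0]
contact_force: [0.9, 0.6, -2.2]
gripper_width: 0.18
gripper_force: 8.0
```

```bash
python3 -c "
from h import *
o=manip.observe();print(o['tcp_pos'],o['ft_torque'],o['contact_force'],o['gripper_force'])"
```

```text
[ 0.47318083 -0.30843261  0.12040361] [-0.00250664  0.03137648  0.03897025] [ 0.93970782  0.64761119 -2.22895789] 7.985871235141531
```

Call:
jog_arm --pt "0 0 0 0" --pt "0 0 0 0" --pt "0 0 0 0" --pt "0 0 0 0" --pt "0 0 0 0" --pt "0 0 0 0" --grip_force 5

```text
time_s: 36.0
tcp_pos: [0.4731, -0.3084, 0.1201]
tcp_rot: [0.221, 0.975, -0.0, 0.0]
contact_force: [-0.3, -0.5, -2.0]
gripper_width: 0.182
gripper_force: 5.0
```

```bash
python3 - <<'E'
from h import *
o=manip.observe();print(o['tcp_pos'],o['ft_torque'],o['contact_force'])
a=cam("wrist");save(a,"w13.png");b=cam("scene");save(b,"s13.png");t=cam("top");save(t,"t13.png")
p=proj(b,[.48,-.31,.1]).astype(int);q=proj(t,[.566,-.1,.17]).astype(int);print(p,q)
A=cv2.imread("pics/w13.png")[130:430,130:530]
S=cv2.imread("pics/s13.png");B=cv2.resize(S[p[1]-55:p[1]+45,p[0]-65:p[0]+65],(400,300),interpolation=cv2.INTER_CUBIC)
C=cv2.resize(S[190:290,260:390],(400,300),interpolation=cv2.INTER_CUBIC)
T=cv2.imread("pics/t13.png");D=cv2.resize(T[210:310,290:420],(400,300),interpolation=cv2.INTER_CUBIC)
cv2.imwrite("pics/m13.png",np.vstack([np.hstack([A,B]),np.hstack([C,D])]))
P=o['tcp_pos'];u=np.array([-.902,.432]);v=np.array([.431,.902])
print([proj(a,[*(P[:2]+u*s*.04+v*w*.04-[.003,0]),P[2]+.019-.026]).round() for s,w in[(1,1),(1,-1),(-1,-1),(-1,1)]])
E
```

```text
[ 0.47312671 -0.30837107  0.12005488] [-0.03292367  0.10155408 -0.01224361] [-0.29364513 -0.47511616 -2.0226178 ]
[273 163] [359 248]
[array([421., 201.]), array([221., 202.]), array([232., 378.]), array([410., 378.])]
```

View pics/m13.png

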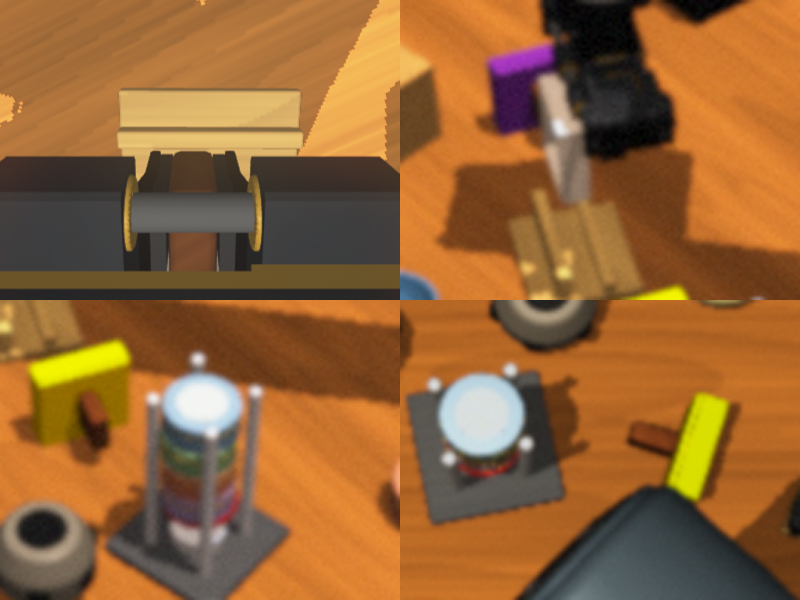

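The stack is good, with the blue tin on top inside the posts. The cap is still on edge in the grip at upper right. I'll ease the grip to 3 N.

Call:
jog_arm --pt "0 0 0 0" --pt "0 0 0 0" --pt "0 0 0 0" --pt "0 0 0 0" --pt "0 0 0 0" --pt "0 0 0 0" --grip_force 3

```text
time_s: 36.9
tcp_pos: [0.4731, -0.3084, 0.1201]
tcp_rot: [0.221, 0.975, -0.0, 0.0]
contact_force: [0.1, -0.2, -1.7]
gripper_width: 0.184
gripper_force: 3.0
```

```bash
cat > cap.py <<'E'
from h import *
import sys
def go(n):
    o=manip.observe();print(o['time_s'],o['tcp_pos'].round(4),o['ft_torque'].round(3),o['contact_force'].round(2),o['gripper_width'])
    b=cam("scene");save(b,"s%s.png"%n);a=cam("wrist");save(a,"w%s.png"%n)
    h=cv2.cvtColor(b["pixels"],cv2.COLOR_RGB2HSV);P=o['tcp_pos']
    p=proj(b,[P[0]+.02,P[1],P[2]-.02]).astype(int)
    m=((h[...,1]<75)&(h[...,2]>95)).astype(np.uint8);w=np.zeros_like(m);w[p[1]-60:p[1]+60,p[0]-60:p[0]+60]=1;m*=w
    n_,l,s,c=cv2.connectedComponentsWithStats(m)
    for i in range(1,n_):
        if s[i,4]>100:
            print("white",s[i],c[i].round(1),cv2.minAreaRect(np.argwhere(l==i)[:,::-1].astype(np.float32)))
    for y in range(max(0,p[1]-30),p[1]+45,3):print("".join("#" if m[y,x] else "." for x in range(p[0]-50,p[0]+50,2)))
if __name__=="__main__": go(sys.argv[1])
E
python3 cap.py 14
```

```text
36.9 [ 0.4731 -0.3084  0.1201] [-0.016 -0.003  0.002] [ 0.12 -0.18 -1.69] 0.18382569008985142
white [265 157  31  25 419] [280.3 169.4] ((280.59783935546875, 168.98533630371094), (22.10272789001465, 29.371410369873047), 81.46923065185547)
white [209 199  24  26 164] [222.1 217.5] ((217.27525329589844, 214.15565490722656), (33.919525146484375, 15.302380561828613), 50.52753829956055)
white [308 207  21  18 195] [320.7 218.5] ((318.0, 215.5), (17.0, 20.0), 90.0)
..................................................
..................................................
..................................................
..................................................
..................................................
..................................................
..................................................
..................................................
.................................####.............
.......................##........#####............
........................##....########............
........................##############............
.........................############.............
........................############..............
.........................#####.#..................
............................##....................
..................................................
..................................................
..................................................
..................................................
..................................................
..................................................
..................................................
..................................................
#.................................................
```

The moment has dropped to zero and the white outline is now squat, so the cap swung down. I'll tighten the grip and estimate the tilt against the projected cap model.

Call:
jog_arm --pt "0 0 0 0" --pt "0 0 0 0" --pt "0 0 0 0" --pt "0 0 0 0" --pt "0 0 0 0" --grip_force 30

```text
time_s: 37.62
tcp_pos: [0.4731, -0.3084, 0.12]
tcp_rot: [0.221, 0.975, -0.0, 0.0]
contact_force: [0.1, -0.6, -0.9]
gripper_width: 0.178
gripper_force: 30.0
```

```bash
cat > fit.py <<'E'
from h import *
import sys
def fit(n):
    o=manip.observe();P=o['tcp_pos'];Rt=R.from_quat(o['tcp_rot']).as_matrix()
    b=cam("scene");save(b,"s%s.png"%n)
    px=b["pixels"].astype(int);h=cv2.cvtColor(b["pixels"],cv2.COLOR_RGB2HSV)
    m=((h[...,1]<90)&(h[...,2]>85)).astype(np.uint8)
    tx=Rt[:,0];ty=Rt[:,1]  # tool x toward robot
    G=P+[0,0,.019]-[.0,0,0]
    res=[]
    for slip in(-.012,-.006,0,.006):
     for th in range(0,111,5):
      t=np.radians(th); X=np.cos(t)*tx*1+np.sin(t)*np.array([0,0,1.]);Z=-np.sin(t)*tx+np.cos(t)*np.array([0,0,1.])
      C=G-(.0385+slip)*X
      pts=np.array([proj(b,C+i*.0125*X+j*.04*ty+k*.04*Z) for i in(-1,1) for j in(-1,1) for k in(-1,1)])
      H=np.zeros_like(m);cv2.fillConvexPoly(H,cv2.convexHull(pts.astype(np.float32)).astype(np.int32),1)
      c=pts.mean(0).astype(int);W=np.zeros_like(m);W[c[1]-40:c[1]+40,c[0]-40:c[0]+40]=1
      lab=cv2.connectedComponents(m*W)[1];ids=np.bincount(lab[(H>0)&(lab>0)],minlength=2);k=ids[1:].argmax()+1
      M=lab==k
      res.append(((M&(H>0)).sum()/(M|(H>0)).sum(),(M&(H==0)).sum(),th,slip))
    print(o['time_s'],P.round(4),o['contact_force'].round(2),o['ft_torque'].round(3))
    for r in sorted(res,reverse=True)[:8]:print(r)
if __name__=="__main__":fit(sys.argv[1])
E
python3 fit.py 15
```

```text
37.625 [ 0.4731 -0.3084  0.12  ] [ 0.08 -0.59 -0.92] [ 0.003 -0.077 -0.012]
(np.float64(0.5228758169934641), np.int64(50), 105, 0.006)
(np.float64(0.5119825708061002), np.int64(60), 100, 0.006)
(np.float64(0.4861995753715499), np.int64(72), 95, 0.006)
(np.float64(0.4699170124481328), np.int64(77), 110, 0.006)
(np.float64(0.44728761514841353), np.int64(93), 100, 0)
(np.float64(0.43103448275862066), np.int64(105), 90, 0.006)
(np.float64(0.42828077314343843), np.int64(109), 105, 0)
(np.float64(0.414387031408308), np.int64(121), 110, 0)
```

```bash
cat > wt.py <<'E'
from h import *
import sys
def wt(n):
    o=manip.observe();P=o['tcp_pos'];Rt=R.from_quat(o['tcp_rot']).as_matrix();a=cam("wrist");save(a,"w%s.png"%n)
    h=cv2.cvtColor(a["pixels"],cv2.COLOR_RGB2HSV);print(P.round(4),o["contact_force"].round(2))
    for col in(240,270,290,350,370,400):
        print(col," ".join("%d:%d/%d"%(y,h[y,col,1],h[y,col,2]) for y in range(170,290,5)))
    tx,ty=Rt[:,0],Rt[:,1];up=np.array([0,0,1.]);G=P+[0,0,.019]
    for th in(70,80,90,100,110):
        t=np.radians(th);X=np.cos(t)*tx+np.sin(t)*up;Z=-np.sin(t)*tx+np.cos(t)*up;C=G-.0385*X
        # near edge is at -Z
        print(th,"top edge",proj(a,C+.0125*X-.04*Z).round(),"rim",proj(a,C-.0125*X-.04*Z).round(),"half width",(proj(a,C+.0125*X-.04*Z+.04*ty)-proj(a,C+.0125*X-.04*Z))[0].round())
wt(sys.argv[1])
E
python3 wt.py 16
```

```text
[ 0.4731 -0.3084  0.12  ] [-0.75  0.27 -1.59]
240 170:54/180 175:54/181 180:54/181 185:52/181 190:53/217 195:52/214 200:42/229 205:42/228 210:43/229 215:42/228 220:43/229 225:42/228 230:43/229 235:42/228 240:42/228 245:42/228 250:42/228 255:44/228 260:45/228 265:44/228 270:45/228 275:45/228 280:44/227 285:51/215
270 170:54/181 175:52/181 180:53/182 185:52/182 190:52/217 195:54/214 200:42/229 205:42/229 210:43/229 215:41/229 220:42/229 225:42/230 230:42/229 235:42/229 240:41/229 245:42/229 250:43/229 255:42/228 260:44/228 265:44/228 270:44/228 275:45/228 280:44/228 285:44/227
290 170:52/181 175:53/182 180:52/182 185:52/182 190:52/217 195:53/212 200:42/230 205:42/229 210:42/229 215:42/230 220:41/229 225:41/229 230:41/229 235:41/229 240:41/229 245:43/229 250:43/229 255:43/229 260:42/228 265:42/228 270:44/228 275:44/228 280:53/218 285:49/63
350 170:53/182 175:53/182 180:53/182 185:52/182 190:52/217 195:53/210 200:42/230 205:42/229 210:42/230 215:42/229 220:42/230 225:41/229 230:42/230 235:42/230 240:42/230 245:42/229 250:41/229 255:41/228 260:42/229 265:44/228 270:42/228 275:44/228 280:44/228 285:46/66
370 170:54/181 175:53/182 180:52/182 185:52/182 190:53/218 195:52/209 200:42/230 205:42/229 210:42/229 215:42/230 220:43/230 225:42/229 230:42/230 235:43/230 240:42/229 245:42/230 250:42/230 255:42/229 260:42/229 265:41/228 270:44/228 275:44/228 280:44/228 285:45/228
400 170:54/181 175:54/181 180:53/182 185:53/182 190:53/217 195:54/209 200:43/230 205:43/229 210:43/229 215:43/230 220:42/229 225:43/230 230:42/229 235:43/230 240:42/229 245:42/229 250:42/229 255:42/229 260:43/229 265:43/229 270:42/229 275:42/228 280:45/228 285:53/217
70 top edge [324. 228.] rim [324. 234.] half width 92.0
80 top edge [324. 217.] rim [324. 215.] half width 95.0
90 top edge [324. 208.] rim [324. 198.] half width 100.0
100 top edge [324. 202.] rim [324. 182.] half width 104.0
110 top edge [324. 198.] rim [324. 168.] half width 110.0
```

```bash
python3 - <<'E'
from h import *
a=load("w16.png");h=cv2.cvtColor(a["pixels"],cv2.COLOR_RGB2HSV)
for col in(260,380): print(col," ".join("%d:%d/%d"%(y,h[y,col,1],h[y,col,2]) for y in list(range(130,172,3))+list(range(185,202))))
for y in(155,165,180,193,210,240,265):
    r=h[y,:,1]<75;i=np.where(r&(h[y,:,2]>120))[0];print(y,i.min() if len(i) else None,i.max() if len(i) else None)
E
```

```text
260 130:163/158 133:162/156 136:164/151 139:162/148 142:160/148 145:159/152 148:158/158 151:162/156 154:158/158 157:157/158 160:155/151 163:153/148 166:99/162 169:54/181 185:52/182 186:52/182 187:53/182 188:53/182 189:52/190 190:52/217 191:54/209 192:53/174 193:50/178 194:51/191 195:53/213 196:40/232 197:30/239 198:32/238 199:38/233 200:42/229 201:43/229
380 130:165/159 133:164/159 136:162/159 139:163/164 142:164/166 145:161/165 148:162/165 151:161/166 154:160/167 157:160/171 160:163/183 163:163/182 166:109/178 169:53/182 185:52/182 186:52/182 187:53/183 188:52/182 189:52/191 190:52/217 191:54/209 192:50/173 193:50/179 194:53/192 195:54/209 196:47/224 197:41/232 198:38/233 199:41/232 200:43/230 201:42/229
155 None None
165 None None
180 228 416
193 225 419
210 226 419
240 231 414
265 235 410
```

```bash
python3 - <<'E'
from h import *
from scipy.optimize import least_squares
a=load("w16.png");o=manip.observe();P=o['tcp_pos'];Rt=R.from_quat(o['tcp_rot']).as_matrix()
tx,ty=Rt[:,0],Rt[:,1];up=np.array([0,0,1.]);G=P+[0,0,.019]
def f(p,b):
    t=p[0];X=np.cos(t)*tx+np.sin(t)*up;Z=-np.sin(t)*tx+np.cos(t)*up;C=G-(.0385+p[1])*X+p[2]*Z
    T=C+.0125*X-.04*Z;B=C-.0125*X-.04*Z
    q=lambda A:proj(a,A+.04*ty)[0]-proj(a,A)[0]
    return np.array([proj(a,T)[1]-b-195,proj(a,B)[1]-b-167,q(T)-97,q(B)-92])
for b in(0,5,8):
    r=least_squares(f,[1.6,0,0],x_scale=[.1,.01,.01]);r=least_squares(lambda p:f(p,b),[1.6,0,0],x_scale=[.1,.01,.01]);print(b,np.degrees(r.x[0]),r.x[1:],r.fun)
    r=least_squares(lambda p:np.r_[f([p[0],p[1],0],b)],[1.6,0],x_scale=[.1,.01]);print("  noZ",np.degrees(r.x[0]),r.x[1:],r.fun)
E
```

```text
Traceback (most recent call last):
TypeError: f() missing 1 required positional argument: 'b'
```

```bash
cat > tilt.py <<'E'
from h import *
from scipy.optimize import least_squares
def tilt(f0,tr,br,th_,bh,P,q):
    a=load(f0);Rt=R.from_quat(q).as_matrix()
    tx,ty=Rt[:,0],Rt[:,1];up=np.array([0,0,1.]);G=np.array(P)+[0,0,.019]
    def f(p,b):
        t=p[0];X=np.cos(t)*tx+np.sin(t)*up;Z=-np.sin(t)*tx+np.cos(t)*up;C=G-(.0385+p[1])*X+p[2]*Z
        T=C+.0125*X-.04*Z;B=C-.0125*X-.04*Z
        w=lambda A:proj(a,A+.04*ty)[0]-proj(a,A)[0]
        return np.array([proj(a,T)[1]-b-tr,proj(a,B)[1]-b-br,w(T)-th_,w(B)-bh])
    for b in(0,5,8):
        r=least_squares(lambda p:f(p,b),[1.6,0,0],x_scale=[.1,.01,.01]);print(b,np.degrees(r.x[0]),r.x[1:].round(4),r.fun.round(1))
        r=least_squares(lambda p:f([p[0],p[1],0],b),[1.6,0],x_scale=[.1,.01]);print("  noZ",np.degrees(r.x[0]),r.x[1:].round(4),r.fun.round(1))
E
python3 - <<'E'
from tilt import *
o=manip.observe();tilt("w16.png",195,167,97,92,o["tcp_pos"],o["tcp_rot"])
E
```

```text
0 111.94041093400006 [0.0165 0.0087] [ 0.4 -0.4  2.3 -3. ]
  noZ 103.88293064351619 [0.0086] [-3.8  2.6  4.8 -1.9]
5 111.33820623599026 [0.015  0.0099] [ 0.4 -0.4  2.3 -3. ]
  noZ 101.8673448032558 [0.0058] [-4.7  3.1  5.2 -1.8]
8 110.97362306721811 [0.014  0.0106] [ 0.4 -0.4  2.4 -3.1]
  noZ 100.58466028671614 [0.0041] [-5.3  3.4  5.5 -1.7]
```

The cap swung about 10–15° past level and slid a little in the grip. I'll level it by setting it rim-down on clear table near (0.40,-0.12), then regrip.

Call:
jog_arm --pt "0 0 0.04 0" --pt "-0.015 0.04 0.04 8" --pt "-0.03 0.08 0.04 16" --pt "-0.045 0.12 0.04 24" --pt "-0.06 0.15 0.04 32" --pt "-0.07 0.185 0.04 36.8" --pt "-0.07 0.185 0.0 36.8" --pt "-0.07 0.185 -0.03 36.8" --pt "-0.07 0.185 -0.045 36.8" --pt "-0.07 0.185 -0.045 36.8" --pt "-0.07 0.185 -0.045 36.8"

```text
time_s: 39.1
tcp_pos: [0.4036, -0.1237, 0.0756]
tcp_rot: [-0.098, 0.995, -0.0, 0.001]
contact_force: [-0.1, -0.3, -1.6]
gripper_width: 0.178
gripper_force: 30.0
```

Call:
jog_arm --pt "0 0 -0.004 0" --pt "0 0 -0.008 0" --pt "0 0 -0.012 0" --pt "0 0 -0.012 0" --grip_force 5

```text
time_s: 39.6
tcp_pos: [0.4029, -0.1233, 0.0628]
tcp_rot: [-0.098, 0.995, 0.0, -0.0]
contact_force: [0.9, -0.7, -2.2]
gripper_width: 0.184
gripper_force: 5.0
```

Call:
jog_arm --pt "0 0 -0.004 0" --pt "0 0 -0.008 0" --pt "0 0 -0.012 0" --pt "0 0 -0.012 0"

```text
time_s: 40.1
tcp_pos: [0.4027, -0.1235, 0.0511]
tcp_rot: [-0.098, 0.995, -0.0, -0.0]
contact_force: [-3.3, -1.5, 2.1]
gripper_width: 0.183
gripper_force: 5.0
```

Call:
jog_arm --pt "0 0 -0.003 0" --pt "0 0 -0.006 0" --pt "0 0 -0.009 0" --pt "0 0 -0.009 0" --grip_force 4

```text
time_s: 40.6
tcp_pos: [0.4029, -0.1234, 0.042]
tcp_rot: [-0.098, 0.995, 0.0, -0.0]
contact_force: [-2.1, -0.1, 0.2]
gripper_width: 0.189
gripper_force: 4.0
```

Call:
jog_arm --pt "0 0 -0.003 0" --pt "0 0 -0.006 0" --pt "0 0 -0.006 0" --pt "0 0 -0.006 0" --grip_force 3

```text
time_s: 41.1
tcp_pos: [0.4035, -0.1234, 0.0358]
tcp_rot: [-0.098, 0.995, -0.0, 0.0]
contact_force: [-0.5, -0.4, -1.9]
gripper_width: 0.184
gripper_force: 3.0
```

```bash
python3 wt.py 17; python3 - <<'E'
from h import *
a=load("w17.png");h=cv2.cvtColor(a["pixels"],cv2.COLOR_RGB2HSV)
print(" ".join("%d:%d/%d"%(y,h[y,270,1],h[y,270,2]) for y in range(130,215,2)))
E
```

```text
[ 0.4035 -0.1234  0.0358] [-0.55 -0.35 -1.88]
240 170:3/247 175:2/247 180:2/247 185:2/247 190:2/247 195:2/247 200:2/247 205:2/247 210:2/247 215:3/247 220:3/247 225:3/247 230:3/247 235:3/247 240:25/234 245:33/233 250:35/233 255:35/232 260:36/232 265:37/232 270:39/231 275:40/231 280:40/230 285:49/220
270 170:2/247 175:2/247 180:2/247 185:2/247 190:2/247 195:2/247 200:2/247 205:2/247 210:2/247 215:2/247 220:2/247 225:2/244 230:29/235 235:29/234 240:31/234 245:32/234 250:33/233 255:35/233 260:36/233 265:36/232 270:38/232 275:39/231 280:39/230 285:39/230
290 170:2/247 175:2/247 180:2/247 185:2/247 190:2/247 195:2/247 200:2/247 205:2/247 210:4/248 215:24/235 220:29/235 225:30/235 230:31/234 235:32/234 240:33/234 245:34/234 250:35/233 255:36/233 260:37/233 265:37/232 270:39/231 275:40/231 280:49/220 285:28/63
350 170:38/233 175:37/233 180:37/233 185:36/233 190:37/233 195:37/233 200:38/233 205:37/233 210:38/233 215:37/232 220:38/233 225:38/232 230:38/232 235:40/232 240:39/231 245:39/231 250:40/231 255:40/231 260:40/231 265:40/231 270:41/231 275:42/231 280:42/230 285:44/64
370 170:41/231 175:
[... 561 characters left out ...]
 width 92.0
80 top edge [323. 218.] rim [323. 216.] half width 95.0
90 top edge [323. 209.] rim [323. 198.] half width 99.0
100 top edge [323. 202.] rim [323. 183.] half width 104.0
110 top edge [323. 199.] rim [323. 169.] half width 110.0
130:157/233 132:155/234 134:153/236 136:151/238 138:150/239 140:148/239 142:146/239 144:146/239 146:145/239 148:142/240 150:142/240 152:141/241 154:123/234 156:44/181 158:43/180 160:42/181 162:38/182 164:5/215 166:12/240 168:2/247 170:2/247 172:2/247 174:2/247 176:2/247 178:2/247 180:2/247 182:2/247 184:2/247 186:2/247 188:2/247 190:2/247 192:2/247 194:2/247 196:2/247 198:2/247 200:2/247 202:2/247 204:2/247 206:2/247 208:2/247 210:2/247 212:2/247 214:2/247
```

```bash
cat > edges.py <<'E'
from h import *
import sys
a=load(sys.argv[1]);h=cv2.cvtColor(a["pixels"],cv2.COLOR_RGB2HSV)
for y in range(int(sys.argv[2]),285,8):
    i=np.where((h[y,:,1]<75)&(h[y,:,2]>120))[0];i=i[(i>150)&(i<500)];print(y,(i.min(),i.max()) if len(i) else None,end=' ')
print()
for c in(250,300,345,395):
    v=h[100:285,c].astype(int);s=np.where(v[:,1]<75)[0];d=np.abs(np.diff(v[:,2]));print(c,"first white",s.min()+100 if len(s) else None,"steps",[(int(k)+100,int(d[k])) for k in np.where(d>9)[0] if len(s) and k>=s.min()-1][:12])
E
python3 edges.py w17.png 150
python3 - <<'E'
from h import *
a=load("w17.png");P=manip.observe()["tcp_pos"];Rt=R.from_quat(manip.observe()["tcp_rot"]).as_matrix()
for z in(0,.025):
  for s in(0,.016,.02): print(z,s,[proj(a,np.r_[(P+Rt[:,0]*(s+.04)+Rt[:,1]*w)[:2],z]).round() for w in(.04,-.04)])
E
```

```text
150 None 158 (np.int64(227), np.int64(417)) 166 (np.int64(220), np.int64(424)) 174 (np.int64(219), np.int64(425)) 182 (np.int64(220), np.int64(424)) 190 (np.int64(220), np.int64(424)) 198 (np.int64(221), np.int64(423)) 206 (np.int64(222), np.int64(422)) 214 (np.int64(223), np.int64(422)) 222 (np.int64(223), np.int64(421)) 230 (np.int64(224), np.int64(420)) 238 (np.int64(225), np.int64(419)) 246 (np.int64(226), np.int64(419)) 254 (np.int64(226), np.int64(418)) 262 (np.int64(227), np.int64(417)) 270 (np.int64(228), np.int64(417)) 278 (np.int64(229), np.int64(416)) 
250 first white 155 steps [(154, 43), (162, 27), (163, 17), (165, 22)]
300 first white 155 steps [(162, 27), (164, 11), (165, 31), (166, 13), (238, 11), (239, 19), (241, 16), (242, 30), (243, 19)]
345 first white 156 steps [(157, 11), (160, 10), (162, 12), (163, 14), (164, 18), (165, 26), (167, 12), (238, 10), (239, 30), (240, 18), (242, 12), (243, 19)]
395 first white 156 steps [(162, 24), (164, 13), (165, 18), (166, 26), (167, 10)]
0 0 [array([408., 197.]), array([237., 197.])]
0 0.016 [array([410., 162.]), array([235., 162.])]
0 0.02 [array([411., 153.]), array([235., 154.])]
0.025 0 [array([420., 207.]), array([225., 207.])]
0.025 0.016 [array([422., 168.]), array([223., 168.])]
0.025 0.02 [array([423., 157.]), array([222., 158.])]
```

Call:
jog_arm --pt "0 0 -0.002 0" --pt "0 0 -0.004 0" --pt "0 0 -0.006 0" --pt "0 0 -0.006 0"

```text
time_s: 41.65
tcp_pos: [0.4029, -0.1231, 0.0299]
tcp_rot: [-0.098, 0.995, 0.0, -0.0]
contact_force: [-1.8, -0.5, 1.3]
gripper_width: 0.18
gripper_force: 3.0
```

```bash
python3 wt.py 18|head -1; python3 edges.py w18.png 150
```

```text
[ 0.4029 -0.1231  0.0299] [-1.79 -0.48  1.31]
150 None 158 (np.int64(231), np.int64(415)) 166 (np.int64(220), np.int64(424)) 174 (np.int64(221), np.int64(424)) 182 (np.int64(221), np.int64(423)) 190 (np.int64(221), np.int64(423)) 198 (np.int64(222), np.int64(422)) 206 (np.int64(222), np.int64(422)) 214 (np.int64(223), np.int64(421)) 222 (np.int64(223), np.int64(421)) 230 (np.int64(224), np.int64(420)) 238 (np.int64(225), np.int64(420)) 246 (np.int64(225), np.int64(419)) 254 (np.int64(226), np.int64(419)) 262 (np.int64(226), np.int64(418)) 270 (np.int64(227), np.int64(418)) 278 (np.int64(227), np.int64(418)) 
250 first white 158 steps [(157, 32), (159, 11), (160, 53), (161, 26)]
300 first white 158 steps [(157, 48), (159, 12), (160, 46), (161, 35), (229, 11), (230, 20), (231, 29), (232, 34), (233, 12), (234, 14)]
345 first white 158 steps [(159, 32), (160, 33), (161, 23), (228, 10), (229, 29), (230, 19), (231, 19), (232, 21), (233, 17), (234, 16)]
395 first white 158 steps [(157, 10), (159, 10), (160, 15), (161, 25), (162, 27), (163, 10)]
```

Call:
jog_arm --pt "0 0 0 0" --pt "0 0 0 0" --pt "0 0 0 0" --pt "0 0 0 0" --pt "0 0 0 0" --gripper -0.15

```text
time_s: 42.32
tcp_pos: [0.4032, -0.1234, 0.0301]
tcp_rot: [-0.098, 0.995, -0.0, 0.0]
contact_force: [-0.4, -0.2, -0.1]
gripper_width: 0.561
gripper_force: 0.0
```

```bash
python3 wt.py 19|head -1; python3 edges.py w19.png 140
python3 - <<'E'
from h import *
a=load("w19.png");P=manip.observe()["tcp_pos"];Rt=R.from_quat(manip.observe()["tcp_rot"]).as_matrix()
for z in(0,.025):
  for s in(0,.016): print(z,s,[proj(a,np.r_[(P+Rt[:,0]*(s+.04)+Rt[:,1]*w)[:2],z]).round() for w in(.04,-.04)])
E
```

```text
[ 0.4032 -0.1234  0.0301] [-0.45 -0.19 -0.06]
140 None 148 None 156 None 164 (np.int64(221), np.int64(425)) 172 (np.int64(221), np.int64(425)) 180 (np.int64(222), np.int64(424)) 188 (np.int64(222), np.int64(424)) 196 (np.int64(223), np.int64(423)) 204 (np.int64(223), np.int64(423)) 212 (np.int64(224), np.int64(422)) 220 (np.int64(224), np.int64(422)) 228 (np.int64(225), np.int64(421)) 236 (np.int64(225), np.int64(421)) 244 (np.int64(226), np.int64(420)) 252 (np.int64(226), np.int64(420)) 260 (np.int64(227), np.int64(419)) 268 (np.int64(227), np.int64(419)) 276 (np.int64(228), np.int64(418)) 284 (np.int64(229), np.int64(418)) 
250 first white 157 steps [(156, 60), (158, 14), (159, 20), (160, 49), (161, 19), (239, 11), (283, 51)]
300 first white 157 steps [(156, 55), (157, 20), (158, 11), (159, 22), (160, 52), (161, 19), (203, 10), (233, 14), (234, 21), (235, 27), (236, 33), (237, 11)]
345 first white 157 steps [(156, 14), (158, 19), (159, 20), (160, 48), (161, 21), (169, 10), (170, 11), (224, 24), (225, 35), (226, 15), (227, 18), (228, 15)]
395 first white 157 steps [(156, 10), (159, 16), (160, 21), (161, 22), (162, 21), (163, 13), (282, 20), (283, 44)]
0 0 [array([411., 199.]), array([234., 199.])]
0 0.016 [array([413., 163.]), array([232., 163.])]
0.025 0 [array([423., 210.]), array([222., 210.])]
0.025 0.016 [array([426., 169.]), array([219., 169.])]
```

```bash
python3 - <<'E'
from h import *
a=load("w19.png")
for y in range(150,326,5): print(y,a["pixels"][y,323].tolist(),a["pixels"][y,312].tolist())
P=manip.observe()["tcp_pos"];Rt=R.from_quat(manip.observe()["tcp_rot"]).as_matrix()
for s in(.012,.017,.02): print(s,[proj(a,np.r_[(P+Rt[:,0]*(s+.02)+Rt[:,1]*w)[:2],z]).round() for w in(.008,-.008) for z in(.025,.063)])
E
```

```text
150 [231, 160, 92] [232, 163, 94]
155 [233, 164, 94] [232, 162, 97]
160 [171, 160, 149] [162, 152, 144]
165 [239, 243, 245] [239, 243, 246]
170 [239, 243, 245] [239, 243, 245]
175 [239, 243, 246] [240, 243, 246]
180 [240, 243, 246] [240, 243, 246]
185 [229, 219, 209] [240, 243, 246]
190 [227, 214, 192] [240, 243, 246]
195 [226, 215, 192] [235, 235, 237]
200 [226, 214, 192] [227, 215, 194]
205 [226, 214, 192] [227, 214, 194]
210 [227, 214, 192] [227, 215, 193]
215 [87, 79, 77] [88, 82, 82]
220 [88, 78, 76] [89, 81, 81]
225 [88, 78, 75] [91, 81, 79]
230 [89, 78, 73] [90, 80, 78]
235 [93, 77, 70] [95, 80, 75]
240 [111, 84, 71] [109, 84, 74]
245 [115, 85, 70] [114, 86, 74]
250 [116, 83, 68] [113, 84, 71]
255 [115, 82, 66] [113, 83, 69]
260 [114, 81, 64] [112, 81, 66]
265 [114, 81, 62] [111, 80, 64]
270 [113, 80, 60] [110, 79, 62]
275 [113, 79, 59] [109, 78, 61]
280 [113, 78, 58] [109, 77, 60]
285 [112, 77, 57] [108, 75, 58]
290 [111, 77, 56] [107, 74, 56]
295 [112, 76, 55] [107, 73, 55]
300 [112, 76, 54] [107, 73, 55]
305 [111, 75, 52] [106, 73, 54]
310 [109, 74, 51] [105, 72, 52]
315 [109, 73, 51] [105, 72, 52]
320 [109, 73, 50] [104, 71, 51]
325 [68, 64, 60] [69, 65, 62]
0.012 [array([342., 229.]), array([348., 257.]), array([303., 229.]), array([297., 257.])]
0.017 [array([343., 217.]), array([348., 242.]), array([303., 217.]), array([297., 242.])]
0.02 [array([343., 210.]), array([348., 233.]), array([302., 210.]), array([297., 233.])]
```

The cap is flat on the table, with its centre 17 mm along tool x. I'll shift the gripper and regrip firmly on the handle's middle.

Call:
jog_arm --pt "-0.0167 -0.0033 0.002 0" --pt "-0.0167 -0.0033 0.002 0" --pt "-0.0167 -0.0033 0.002 0" --pt "-0.0167 -0.0033 0.002 0"

```text
time_s: 42.88
tcp_pos: [0.3867, -0.1269, 0.0321]
tcp_rot: [-0.098, 0.995, -0.0, 0.0]
contact_force: [0.6, 0.3, -0.4]
gripper_width: 0.577
gripper_force: 0.0
```

Call:
jog_arm --pt "0 0 0 0" --pt "0 0 0 0" --pt "0 0 0 0" --pt "0 0 0 0" --pt "0 0 0 0" --gripper 1 --grip_force 40

```text
time_s: 43.5
tcp_pos: [0.3864, -0.1266, 0.032]
tcp_rot: [-0.098, 0.995, 0.0, -0.0]
contact_force: [-0.8, 0.4, 0.6]
gripper_width: 0.18
gripper_force: 40.0
```

Call:
jog_arm --pt "0 0 0.03 0" --pt "0 0 0.09 0" --pt "0 0 0.15 0" --pt "0 0 0.21 0" --pt "0 0 0.21 0" --pt "0 0 0.21 0" --pt "0 0 0.21 0"

```text
time_s: 44.38
tcp_pos: [0.3849, -0.1257, 0.2401]
tcp_rot: [-0.098, 0.995, 0.002, -0.002]
contact_force: [-0.3, 0.0, -1.9]
gripper_width: 0.179
gripper_force: 40.0
```

```bash
python3 wt.py 20|sed -n '1p;8,12p'; python3 edges.py w20.png 170
```

```text
[ 0.3849 -0.1257  0.2401] [-0.3   0.02 -1.91]
70 top edge [322. 229.] rim [322. 235.] half width 92.0
80 top edge [322. 218.] rim [322. 216.] half width 95.0
90 top edge [323. 209.] rim [322. 199.] half width 99.0
100 top edge [323. 202.] rim [322. 183.] half width 104.0
110 top edge [323. 199.] rim [322. 169.] half width 110.0
170 None 178 None 186 None 194 None 202 (np.int64(226), np.int64(419)) 210 (np.int64(224), np.int64(421)) 218 (np.int64(225), np.int64(420)) 226 (np.int64(225), np.int64(420)) 234 (np.int64(226), np.int64(419)) 242 (np.int64(226), np.int64(418)) 250 (np.int64(227), np.int64(418)) 258 (np.int64(227), np.int64(417)) 266 (np.int64(228), np.int64(417)) 274 (np.int64(229), np.int64(416)) 282 (np.int64(229), np.int64(416)) 
250 first white 195 steps [(200, 32), (201, 11), (202, 12), (203, 34), (204, 21)]
300 first white 195 steps [(200, 32), (201, 11), (202, 14), (203, 28), (204, 26), (277, 10), (278, 18), (279, 20), (280, 33), (281, 20), (282, 20), (283, 27)]
345 first white 195 steps [(194, 14), (200, 32), (201, 10), (202, 13), (203, 23), (204, 26), (279, 27), (280, 21), (281, 13), (282, 37), (283, 40)]
395 first white 195 steps [(194, 59), (200, 36), (201, 16), (203, 31)]
```

The cap is level and centred in the grip, so it goes over the dispenser.

Call:
jog_arm --pt "0.04 0.03 0.01 0" --pt "0.08 0.06 0.01 0" --pt "0.12 0.08 0.01 0" --pt "0.16 0.11 0.01 0" --pt "0.18 0.1205 0.01 0" --pt "0.18 0.1205 0.01 0" --pt "0.18 0.1205 0.01 0" --pt "0.18 0.1205 0.01 0" --pt "0.18 0.1205 0.01 0"

```text
time_s: 45.55
tcp_pos: [0.5658, -0.0067, 0.2521]
tcp_rot: [-0.097, 0.995, 0.0, -0.0]
contact_force: [-0.3, 0.1, -1.9]
gripper_width: 0.183
gripper_force: 40.0
```

Call:
jog_arm --pt "0 0 -0.015 0" --pt "0 0 -0.022 0" --pt "0 0 -0.029 0" --pt "0 0 -0.034 0" --pt "0 0 -0.038 0" --pt "0 0 -0.038 0"

```text
time_s: 46.3
tcp_pos: [0.5663, -0.0061, 0.2137]
tcp_rot: [-0.098, 0.995, 0.0, -0.0]
contact_force: [0.2, -0.1, -1.8]
gripper_width: 0.181
gripper_force: 40.0
```

Call:
jog_arm --pt "0 0 -0.004 0" --pt "0 0 -0.008 0" --pt "0 0 -0.012 0" --pt "0 0 -0.015 0"

```text
time_s: 46.8
tcp_pos: [0.5663, -0.0061, 0.1987]
tcp_rot: [-0.098, 0.995, 0.0, -0.0]
contact_force: [-1.2, -0.2, -1.6]
gripper_width: 0.176
gripper_force: 40.0
```

Call:
jog_arm --pt "0 0 -0.001 0" --pt "0 0 -0.002 0" --pt "0 0 -0.002 0"

```text
time_s: 47.18
tcp_pos: [0.5665, -0.0062, 0.1971]
tcp_rot: [-0.098, 0.995, -0.0, 0.0]
contact_force: [-0.0, 0.6, -1.9]
gripper_width: 0.177
gripper_force: 40.0
```

Call:
jog_arm --pt "0 0 -0.001 0" --pt "0 0 -0.001 0"

```text
time_s: 47.42
tcp_pos: [0.5666, -0.0062, 0.1968]
tcp_rot: [-0.098, 0.995, -0.0, 0.0]
contact_force: [-1.3, 0.3, 3.3]
gripper_width: 0.179
gripper_force: 40.0
```

Call:
jog_arm --pt "0 0 -0.001 0" --pt "0 0 -0.001 0"

```text
time_s: 47.68
tcp_pos: [0.5666, -0.0062, 0.1967]
tcp_rot: [-0.098, 0.995, -0.0, 0.001]
contact_force: [-2.9, 0.0, 9.8]
gripper_width: 0.183
gripper_force: 40.0
```

Seating contact came at TCP height 0.197, exactly as expected. I'll release, back off upwards and check.

Call:
jog_arm --pt "0 0 0.001 0" --pt "0 0 0.001 0" --pt "0 0 0.001 0" --pt "0 0 0.001 0" --gripper -0.15

```text
time_s: 48.18
tcp_pos: [0.5663, -0.0061, 0.1958]
tcp_rot: [-0.098, 0.995, 0.0, -0.0]
contact_force: [-0.2, 0.9, 0.5]
gripper_width: 0.533
gripper_force: 0.0
```

Call:
jog_arm --pt "0 0 0.03 0" --pt "0 0 0.08 0" --pt "0 0 0.12 0" --pt "-0.05 0 0.12 0" --pt "-0.1 0.05 0.12 0" --pt "-0.1 0.1 0.12 0" --pt "-0.1 0.15 0.12 0" --pt "-0.1 0.2 0.12 0" --pt "-0.1 0.2 0.12 0"

```text
time_s: 49.3
tcp_pos: [0.4658, 0.1967, 0.3159]
tcp_rot: [-0.101, 0.995, 0.0, 0.0]
contact_force: [1.0, -0.0, -0.2]
gripper_width: 0.573
gripper_force: 0.0
```

```bash
python3 - <<'E'
from h import *
t=cam("top");save(t,"t21.png");s=cam("scene");save(s,"s21.png")
C=np.array([.5660,-.0060]);a=np.radians(11.2);x=np.array([np.cos(a),np.sin(a)]);y=np.array([-x[1],x[0]])
for c in(t,s):
    hs=cv2.cvtColor(c["pixels"],cv2.COLOR_RGB2HSV);m=((hs[...,1]<95)&(hs[...,2]>120)).astype(np.uint8)
    pts=np.array([proj(c,[*(C+i*.04*x+j*.04*y),.190-.0125+.0125*k-.0]) for i in(1,-1) for j in(1,-1) for k in(1,-1)]).astype(np.float32)
    top=np.array([proj(c,[*(C+i*.04*x+j*.04*y),.190]) for i,j in((1,1),(1,-1),(-1,-1),(-1,1))]).astype(np.float32)
    n,l,st,ce=cv2.connectedComponentsWithStats(m);q=top.mean(0)
    k=np.bincount(l[int(q[1])-14:int(q[1])+14,int(q[0])-14:int(q[0])+14].ravel(),minlength=2)[1:].argmax()+1
    print("obs",st[k],cv2.minAreaRect(np.argwhere(l==k)[:,::-1].astype(np.float32)));H=cv2.convexHull(pts)
    print("hull",cv2.boundingRect(H),cv2.minAreaRect(H),"area",cv2.contourArea(H),"top",cv2.minAreaRect(top))
o=manip.observe();print(o["time_s"],o["contact_force"].round(2))
# bystander change: top image first vs now
A=cv2.imread("pics/top1.png");B=cv2.imread("pics/t21.png");d=cv2.absdiff(A,B).max(2)
for n,(u,v) in dict(vaseA=(278,165),vaseB=(397,192),grey=(337,209),white=(271,222),bowl=(454,203),soap=(188,198),diff=(143,222),ycap=(387,259),purp=(528,316),big=(276,331),small=(232,343),stand=(440,280)).items(): print(n,int((d[v-18:v+18,u-18:u+18]>45).sum()))
E
```

```text
obs [ 294  225   45   44 1316] ((315.742919921875, 247.1454315185547), (38.24006652832031, 38.44757080078125), 78.02386474609375)
hull (293, 225, 46, 46) ((315.927734375, 247.94619750976562), (38.719947814941406, 37.97359848022461), 78.51387023925781) area 1459.2316924985498 top ((315.7376708984375, 247.2218780517578), (37.30917739868164, 37.97369384765625), 78.38489532470703)
obs [301 202  49  42 923] ((324.75048828125, 220.60215759277344), (39.772945404052734, 33.379188537597656), 32.195735931396484)
hull (300, 201, 51, 44) ((325.2712707519531, 222.46104431152344), (43.68955993652344, 35.106956481933594), 30.725202560424805) area 1269.8136422443204 top ((325.5182189941406, 218.89825439453125), (40.606815338134766, 28.54031753540039), 30.458200454711914)
49.4 [ 0.63 -0.04 -0.03]
vaseA 0
vaseB 0
grey 19
white 0
bowl 0
soap 0
diff 0
ycap 0
purp 0
big 94
small 0
stand 566
```

```bash
python3 -c "
from rig import manip
print(manip.finish_job())"
```

```text
the job is handed in; nothing more can be done
None
```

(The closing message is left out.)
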